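# Isolate the still: roll the supply fuse out of its clips and refit the guard

### The arm

A 6-joint arm with a two-finger parallel gripper is mounted at the origin on the work surface. World frame = base frame: x ahead of the robot, y to its left, z up, the work surface at z = 0. Lengths are in m, angles in degrees, forces in N, time in s.
With the tool pointing down it reaches from about 0.25 to 0.725 m from the base axis. Payload 9.7 kg.
Tool frame: the origin (TCP) lies at the very end of the fingers, on their centre line; the grasp point (between the pads) lies 19 mm behind it; x points along the fingers, y is the direction in which the jaws open and shut, and the axes are right-handed (so a half turn about x gives the same grasp; the last joint's range is limited). The gripper opens to 85 mm and grips with 20 to 120 N. Pads are 22 mm wide; open, the fingers measure 114 mm over their backs; the gripper's body (76 mm by 85 mm) begins 54 mm behind the grasp point. The pads swing forward as they close: fully open they stand 13 mm farther back than shut.
Start: joints at [-74.599, 4.979, 10.078, 95.1, 0, 90], TCP at [0.146, -0.53, 0.231] pointing down, gripper open.
Joint ranges: [-179.16, 179.16], [-48.56, 103.87], [-65.8, 70.77], [-126.05, 130.52], [-82.76, 87.17], [-180, 180]. Speed limits (degrees/s): [127.2, 127.2, 147.25, 180, 180, 180].

### API

Orientations are given as [roll, pitch, yaw] about the fixed x, y, z axes, in that order (R = Rz(yaw) Ry(pitch) Rx(roll)).
In Python, from workcell import get_obs, cams, bot gives the robot as it stands.
- The arm moves only by the tool apply_moves, never from a script. Its argument "rows" is a list that holds one entry, the list of rows, each a list of 7 numbers: the shift along the tool's x, y, z in mm, then the turn, a rotation vector about the tool's x, y, z in rad, then the opening, from 0 (shut) to 1 (fully open). A call has 1 to 20 rows; each row is the pose to reach, as a shift and turn from the pose measured when the call began, along the tool's axes at that moment; what a row does not reach only later rows make up. A row lasts 1/10 s, in which the tool goes at most 50 mm and 8.59 degrees, less where a joint would pass 70% of its speed; a pose out of reach is approached as far as the arm can. A call with a gripper value outside its range is refused whole. The fingers move at their own pace and stop on an object; "newtons" is the grip in N (left out, the last holds). Time passes only in rows, so rows that repeat a pose let the fingers close. It gives the time, the measured TCP pose, the force and the opening at its end, in the units of the state.
- get_obs(): the state, without advancing time (a new reading comes with each control period).
- cams.camera(name): name is "side" or "top" or "wrist"; returns a dict with "pixels" (400x640x3 uint8, red, green, blue), "range_z" (400x640 float32, m along the optical axis (not along the pixel's ray), 0 where there is no reading), "fx", "fy", "cx", "cy" (pixels), "D" ([k1, k2, p1, p2, k3] as OpenCV has them; the pictures are not rectified), "eye" and "attitude" of the camera in the world. Camera axes: x right, y up, looking along -z (the intrinsics and any distortion apply to the point x, -y, -z); pixel columns grow to the right and rows downward; lengths in m; the calibration is good to about 2 mm. A picture is of the moment at which its call begins.
- bot.job_done(): hands the job in, once; it reports no verdict.
Trained networks look in a picture, given as the dict that the camera call returned (one of the last four; its "shot" number tells which), for a name from the list of things; names that differ only in an ending like _2 or _b are one class to them, and where a whole thing is asked for, a point or a joint stands for the part that bears it (a point fixed in the world has none). Each returns a list of dicts, best first, with "confidence" (0 to 1); they miss things now and then, are a little off and sometimes report something else, mostly with a low value. They report only what shows in the picture. A call takes as long as a camera call. They do not tell look-alikes from the thing itself.
- cams.find_in(label, picture): "at" ([x, y, z] in m, in world coordinates, good to about 4 mm: the middle of the surface that is visible of it).
The state is a dict: "time": time; "q": joint angles; "qd": joint speeds; "joint_efforts": joint torques, N m; "ee_pos": TCP position; "tcp_rot": TCP orientation; "wrist_force": force on the tool from outside, world axes, zero at the start; "torque": the same for the moment, N m; "opening": finger opening in m.
Only numpy, scipy, OpenCV 4.12 (cv2) and the standard library are available. Lean on these libraries where they do the work, as an engineer would, in place of code of your own. Each camera call takes 0.05 s, during which the arm holds its last target.

### The job

Isolate the still for service: take the cartridge fuse out of the two clips on the supply panel by rolling it sideways over their spring leaves (it is hooked under the fixed jaws, so do not wrench it straight up) and lay it, without dropping it, in the ribbed tray. Then set the grey guard over the empty fuse base and press it straight down, without forcing it, until both its end arms have snapped on and it sits fully home. Do not disturb anything else on the bench.

Things in the scene. Friction and masses are not known exactly. Their poses are not given: they have to be found in the camera images.
- fuse_mid (a point): Cartridge fuse: cream tube 25.4 mm in diameter with a brass ferrule 27 mm in diameter and 16 mm long on each end, 127 mm long over all, about 160 g. The point is on its axis at mid-length; its y axis runs along the fuse (its x and z turn as it rolls). It starts in the clips; the 95 mm of bare tube between the ferrules is free to be gripped across its width.
- panel: Supply panel, fixed: steel plate 150 x 220 x 3 mm (x = -95 to +55) with a white porcelain fuse base on it, 56 mm wide (x), 184 mm long (y), top 17 mm above the bench, last 12 mm at each end raised to 21 mm. Origin on the bench under the seated fuse's middle; y along the fuse, x from the fixed jaws to the spring leaves, z up. Terminals and a breaker up to 53 mm high stand at x = -95 to -49, 29 mm or more from the middle along y.
- fixed_jaws (a point): Mid-point of the line through the two rigid jaw tips; axes as the panel's. The two clips stand at 55.5 mm either way along y, each 13 mm wide, so fingers within 45 mm of the middle can travel with the fuse. Each rigid copper jaw rises on the -x side and hooks over the ferrule with a rounded tip 3 mm thick; this point is 2.5 mm to -x of the seated fuse's axis and 15.1 mm above it.
- leaves (a point): Mid-point of the line through the bumps of the two sprung copper leaves, 15 mm to +x of the seated fuse's axis and 5.5 mm above it; axes as the panel's. Each leaf is hinged 25 mm below this, 5 mm farther out, presses the ferrule against the hook and flares outward above the bump to 61 mm above the bench.
- seat (a point): Where the fuse's axis lies when clipped in, 45 mm above the bench; axes as the panel's. To rise past the hooks the axis must first go some 10 to 12 mm to +x against both leaves, which takes about 5 N at first and 15 to 25 N there, less if it is not pressed down on its seat; a hard stop follows soon after. Pulled straight up, the fuse jams under the hooks.
- guard_grip (a point): Guard: loose grey moulded cover 72 x 204 mm, 67 mm high, about 160 g, standing on the bench right way up, open below. On top is a bridge handle: a bar 14 mm wide (x), 100 mm long (y), 14 mm high. The point is the middle of that bar, 95 mm above the guard's lower edge; the gap under the bar is 21 mm. y along the bar and the guard's length, z up.
- guard_home (a point): Where the middle of the guard's handle lies when it is fully home: above the fuse base, 100 mm above the bench; axes as the panel's (the guard fits either way round). The guard's side skirts pass outside the base with 3 mm to spare each side, flared at the foot.
- catches (a point): Mid-point between the two sprung steel catches in the end faces of the base, 12 mm above the bench; their noses stand 97 mm either way along y. A rigid arm with an inward hook at each end of the guard rides down over them: the hooks meet them about 11 mm above home, pushing past takes 10 to 22 N, they give way with a snap 4 to 7 mm before home, then draw the guard down, and it lands on the hard base.
- tray: Ribbed tray, fixed, white, 120 (x) x 200 (y) x 28 mm high, walls 3 mm. Origin on the bench under its middle; y along its length and along its ribs. Floor 3 mm thick with five ribs 4 mm high along y, 20 mm apart, one on the middle line; a fuse laid along y between two ribs has its axis about 17 mm above the bench and does not roll.
- meter: Bystander: black hand meter lying flat, 80 x 160 x 41 mm, origin under its middle.
- screwdriver: Bystander: screwdriver lying on the bench near the robot.
- wrench: Bystander: small steel wrench, 160 mm long, lying on the bench.
- wash_bottle: Bystander: white squeeze wash bottle with a bent spout, 74 mm in diameter, 215 mm high, origin under its middle.
- reagent: Bystander: amber glass bottle, 68 mm in diameter, 160 mm high, origin under its middle.
- beaker: Bystander: glass beaker, 72 mm in diameter, 95 mm high, origin under its middle.
- carton: Bystander: small cardboard carton 60 x 90 x 45 mm, origin under its middle.
There are look-alikes about, which are no part of the job. Leave any pink look-alike of the part that bears guard_grip alone.

How it is judged (in metres and radians):
On the way, in this order (a step that is already met when the one before it is completed fails the run):
1. the fuse is clear of its clips, 40 mm or more from where it sat (distance between fuse_mid and seat above 0.04 m), for 0.1 s.
2. the fuse lies in the tray, let go and still (x of fuse_mid in the frame of tray between -0.045 and 0.045 m and y of fuse_mid in the frame of tray between -0.034 and 0.034 m and z of fuse_mid in the frame of tray below 0.026 m and contact force between the fingers and fuse below 0.1 N and linear speed of fuse below 0.03 m/s), for 0.2 s.
3. the guard is snapped fully home on the fuse base (z of guard_grip in the frame of panel between 0.097 and 0.1025 m and angle between the z axis of guard_grip and the z axis of panel, either way round below 0.04 rad and angle between the y axis of guard_grip and the y axis of panel, either way round below 0.06 rad and x of guard_grip in the frame of panel between -0.006 and 0.006 m and y of guard_grip in the frame of panel between -0.006 and 0.006 m), for 0.2 s.
At the end, for the whole second after the job is handed in: Fuse flat in the ribbed tray (middle within 45 mm across, 34 mm along of the tray's middle, axis under 26 mm above the bench), guard snapped home (handle within 2.5 mm of home height, centred within 6 mm, level within 0.04, square within 0.06 rad); both released and still (all of step 2 and all of step 3 and linear speed of guard below 0.02 m/s); the robot touches nothing.
It fails at once if the clips are wrenched: more than 80 N between the fuse and the panel (contact force between fuse and panel above 80 N).
It fails at once if the guard is forced: more than 100 N between it and the panel (contact force between guard and panel above 100 N).
It fails at once if the fuse is dropped: it moves faster than 0.8 m/s less than 50 mm above the bench (let go from more than about 35 mm up) (height (world z) of fuse_mid below 0.05 m and linear speed of fuse above 0.8 m/s).
It fails at once if a bystander is moved more than 20 mm (distance of any of meter, screwdriver, wrench, wash_bottle, reagent, beaker, carton from where it was at the start of the episode above 0.02 m).
It also fails if it takes over 70 s, if anything falls off the work surface, if the arm or the gripper's body presses on something with over 40 N, if the wrist force passes 120 N, or if a joint passes its speed limit or range.

## Working session

There is one attempt and no reset: what is moved stays moved. The work goes in short steps, Python scripts to look and compute and a tool call to move; the robot and the scene stay as the last step left them, time stands still between calls to the robot, and variables do not carry over. Pictures are saved under pics/ and viewed, and the job is handed in when it is done.

Besides the shell and the picture viewer there is one more tool, called after "Call:" as name([rows], argument=value, ...), one row to a line, values as JSON. apply_moves: Moves the arm, as the interface text tells. Its arguments: {"type":"object","properties":{"rows":{"type":"array"},"newtons":{"type":"number"}},"required":["rows"]}

```bash
ls; mkdir -p pics; cat > h.py <<'E'
import numpy as np, cv2
from scipy.spatial.transform import Rotation as R
from workcell import get_obs, cams, bot
def shot(name,fn=None):
    p=cams.camera(name)
    if fn: cv2.imwrite('pics/'+fn,p['pixels'][:,:,::-1])
    return p
def cloud(p):
    h,w=p['range_z'].shape
    K=np.array([[p['fx'],0,p['cx']],[0,p['fy'],p['cy']],[0,0,1]])
    u,v=np.meshgrid(np.arange(w),np.arange(h))
    n=cv2.undistortPoints(np.stack([u,v],-1).reshape(-1,1,2).astype(float),K,np.array(p['D'],float)).reshape(h,w,2)
    z=p['range_z'].astype(float)
    pc=np.stack([n[...,0]*z,-n[...,1]*z,-z],-1)
    A=att(p)
    X=pc@A.T+np.array(p['eye']); X[z==0]=np.nan
    return X
def att(p):
    a=np.array(p['attitude'],float)
    if a.shape==(3,3): return a
    if a.size==3: return R.from_euler('xyz',a,degrees=True).as_matrix()
    return R.from_quat(a).as_matrix()
def proj(p,X):
    X=np.atleast_2d(X); c=(X-np.array(p['eye']))@att(p)
    c=c*[1,-1,-1]
    K=np.array([[p['fx'],0,p['cx']],[0,p['fy'],p['cy']],[0,0,1]])
    return cv2.projectPoints(c.reshape(-1,1,3),np.zeros(3),np.zeros(3),K,np.array(p['D'],float))[0].reshape(-1,2)
E
python3 - <<'E'
from h import *
print(get_obs())
for n in ['side','top','wrist']:
    p=shot(n,n+'0.png'); print(n,p['eye'],p['attitude'],p['fx'],p['D'],p['shot'])
    for l in ['fuse_mid','panel','guard_grip','tray','meter','wash_bottle','reagent','beaker','carton','wrench','screwdriver','leaves','fixed_jaws','seat','catches','guard_home']:
        try: print(l,[(np.round(d['at'],3).tolist(),round(d['confidence'],2)) for d in cams.find_in(l,p)][:3])
        except Exception as e: print(l,e)
E
```

```text
pics
{'time': 0.0, 'q': array([-7.45984041e+01,  5.01020740e+00,  1.00336020e+01,  9.51001608e+01,
       -5.09202991e-04,  9.00000982e+01]), 'qd': array([ 0.02736817,  0.06332545, -0.14180974, -0.01927975, -0.05466077,
        0.06170881]), 'joint_efforts': array([ 2.30277619e-03, -5.20389891e+01,  4.64802575e+01,  1.64141954e-02,
       -2.74197527e-05, -1.00885674e-05]), 'ee_pos': array([ 0.1460044 , -0.5300175 ,  0.23058401]), 'tcp_rot': array([-89.61985518,  89.92323211, 105.78164287]), 'wrist_force': array([0.25585781, 0.21178403, 0.10742977]), 'torque': array([-0.04270226,  0.00311889,  0.02491606]), 'opening': 0.08529937537296554}
side [0.43472598 0.81279982 0.68228618] [ 5.51835165e+01 -8.75581578e-03 -1.75827668e+02] 409.4129227448236 [-0.07535353  0.          0.          0.          0.        ] 1
fuse_mid [([0.569, 0.012, 0.054], 0.93)]
panel [([0.541, 0.053, 0.02], 0.94), ([0.381, -0.194, 0.007], 0.31)]
guard_grip [([0.229, -0.366, 0.06], 0.87), ([0.492, -0.293, 0.059], 0.67)]
tray [([0.516, 0.296, 0.004], 0.64)]
meter [([0.76, 0.047, 0.038], 0.6)]
wash_bottle [([0.737, 0
[... 1280 characters left out ...]
0.375, -0.056, 0.021], 0.83), ([0.509, 0.298, 0.004], 0.29)]
leaves [([0.544, 0.009, 0.009], 0.66), ([0.51, 0.3, 0.006], 0.34)]
fixed_jaws [([0.541, 0.013, 0.005], 0.76)]
seat [([0.544, 0.006, 0.003], 0.65)]
catches [([0.547, 0.01, 0.005], 0.93)]
guard_home [([0.545, 0.011, 0.004], 0.77), ([0.734, 0.213, 0.127], 0.39)]
wrist [ 0.2085804  -0.51247957  0.37420763] [-1.50537994e+01 -6.30644618e-02 -7.46034093e+01] 336.99659438262574 [0.00157038 0.         0.         0.         0.        ] 3
fuse_mid []
panel []
guard_grip [([0.207, -0.4, 0.064], 0.71)]
tray []
meter []
wash_bottle []
reagent []
beaker []
carton []
wrench []
screwdriver []
leaves []
fixed_jaws []
seat []
catches []
guard_home []
```

View pics/top0.png

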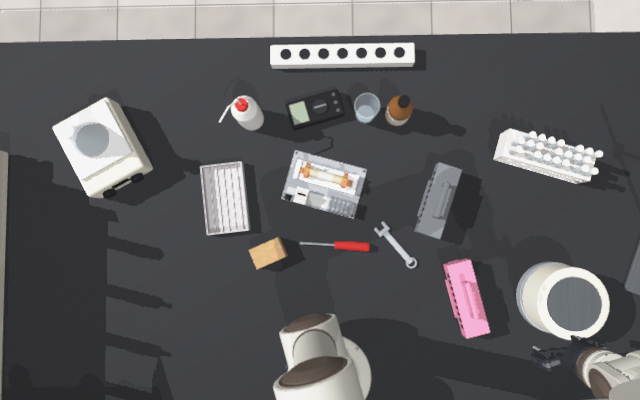

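View pics/side0.png

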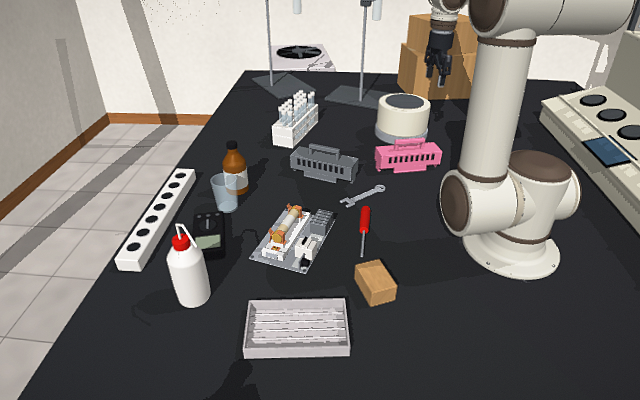

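Guard candidates: the grey one at top (438,202) and a pink one at (467,298). The grey one fits the description. I'll enlarge both and measure.

```bash
python3 - <<'E'
from h import *
p=shot('top'); im=p['pixels'][:,:,::-1]
a=cv2.resize(im[140:230,275:375],None,fx=5,fy=5,interpolation=cv2.INTER_CUBIC)
b=cv2.resize(im[150:345,405:500],None,fx=2.3,fy=2.3,interpolation=cv2.INTER_CUBIC)
h=450
b=b[:h]; c=np.zeros((h,a.shape[1]+b.shape[1],3),np.uint8); c[:,:a.shape[1]]=a[:h]; c[:b.shape[0],a.shape[1]:]=b
cv2.imwrite('pics/crop1.png',c); print(c.shape)
X=cloud(p); np.save('topX.npy',X)
# guard: height map pts
def fit(mask,nm):
    P=X[mask]; P=P[~np.isnan(P).any(1)]
    r=cv2.minAreaRect(P[:,:2].astype(np.float32)*1000); print(nm,len(P),r,P[:,2].mean(), np.median(P[:,:2],0))
reg=(X[...,0]>.35)&(X[...,0]<.62)&(X[...,1]<-.2)&(X[...,1]>-.42)
fit(reg&(X[...,2]>.075),'handle'); fit(reg&(X[...,2]>.04),'guard')
reg=(X[...,0]>.4)&(X[...,0]<.65)&(X[...,1]<.43)&(X[...,1]>.18)
fit(reg&(X[...,2]>.015),'tray')
reg=(X[...,0]>.42)&(X[...,0]<.68)&(X[...,1]<.14)&(X[...,1]>-.13)
fit(reg&(X[...,2]>.0015)&(X[...,2]<.01),'plate')
hsv=cv2.cvtColor(p['pixels'],cv2.COLOR_RGB2HSV)
cream=(hsv[...,0]>14)&(hsv[...,0]<35)&(hsv[...,1]>40)&(X[...,2]>.045)&reg
fit(cream,'tube')
reg2=reg&(X[...,2]>.045)
np.set_printoptions(precision=3,suppress=True)
fit(reg2&(X[...,0]>.53),'high')
E
```

```text
(450, 718, 3)
handle 228 ((491.8310852050781, -310.2622985839844), (26.487369537353516, 111.94187927246094), 79.33155822753906) 0.1004379903352489 [ 0.49750647 -0.310324  ]
guard 1907 ((498.19610595703125, -311.9632873535156), (69.2096939086914, 204.43670654296875), 71.12379455566406) 0.07092442686917803 [ 0.497028   -0.30798197]
tray 417 ((514.6969604492188, 296.2314758300781), (200.6363983154297, 119.23529052734375), 6.18519401550293) 0.026226883774484944 [0.52263556 0.31397811]
plate 3741 ((550.1323852539062, 4.9775543212890625), (259.6422424316406, 269.957275390625), 0.02095033973455429) 0.004348580430171565 [0.54548179 0.01103686]
tube 141 ((574.0809936523438, 3.74798583984375), (125.86474609375, 25.222970962524414), 72.83680725097656) 0.05665354224361588 [0.57211334 0.02330039]
high 462 ((553.40966796875, 11.925804138183594), (130.321533203125, 84.07818603515625), 74.13407135009766) 0.05672699052184561 [0.572 0.006]
```

View pics/crop1.png

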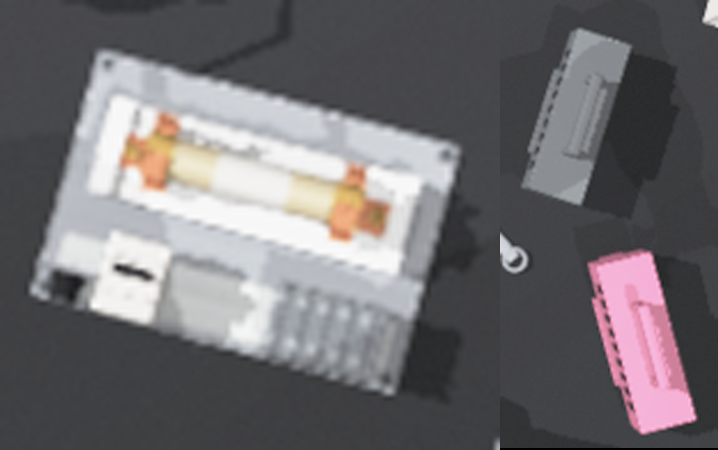

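Grey guard confirmed: top (438,202), bridge handle visible. The pink look-alike is further down, at (467,298). Next I'll move above the fuse for a close look.

```bash
cat >> h.py <<'E'
def cur():
    o=get_obs(); return o,np.array(o['ee_pos']),R.from_euler('xyz',o['tcp_rot'],degrees=True).as_matrix()
def Rt(jaw):  # tool x down, tool y at yaw jaw (deg)
    j=np.radians(jaw); x=np.array([0,0,-1.]); y=np.array([np.cos(j),np.sin(j),0]); return np.stack([x,y,np.cross(x,y)],1)
def rel(pos,Rw):
    o,p,M=cur(); print('shift mm',np.round(M.T@(np.array(pos)-p)*1000,1),'rv',np.round(R.from_matrix(M.T@Rw).as_rotvec(),4))
def st():
    o,p,M=cur(); print('t',o['time'],'p',np.round(p,4),'jaw yaw',np.round(np.degrees(np.arctan2(M[1,1],M[0,1])),2),'xdir',np.round(M[:,0],4),'F',np.round(o['wrist_force'],2),'T',np.round(o['torque'],2),'open',np.round(o['opening'],4),'q',np.round(o['q'],1))
np.set_printoptions(precision=4,suppress=True)
E
python3 - <<'E'
from h import *
st(); 
for j in (-17,163): rel([.570,.006,.24],Rt(j))
print(cams.camera('wrist')['eye'])
E
```

```text
t 2.6 p [ 0.146  -0.5303  0.2313] jaw yaw -74.6 xdir [-0. -0. -1.] F [ 0.29  0.6  -0.17] T [0.01 0.04 0.01] open 0.0855 q [-74.6   5.   10.1  95.1  -0.   90. ]
shift mm [  -8.7 -404.4 -551.1] rv [-1.0053  0.     -0.    ]
shift mm [  -8.7 -404.4 -551.1] rv [ 2.1363 -0.     -0.    ]
[ 0.2086 -0.5125  0.3742]
```

Call:
apply_moves([
  [[-9, -404, -551, -1.005, 0, 0, 1], [-9, -404, -551, -1.005, 0, 0, 1], [-9, -404, -551, -1.005, 0, 0, 1], [-9, -404, -551, -1.005, 0, 0, 1], [-9, -404, -551, -1.005, 0, 0, 1], [-9, -404, -551, -1.005, 0, 0, 1], [-9, -404, -551, -1.005, 0, 0, 1], [-9, -404, -551, -1.005, 0, 0, 1], [-9, -404, -551, -1.005, 0, 0, 1], [-9, -404, -551, -1.005, 0, 0, 1], [-9, -404, -551, -1.005, 0, 0, 1], [-9, -404, -551, -1.005, 0, 0, 1], [-9, -404, -551, -1.005, 0, 0, 1], [-9, -404, -551, -1.005, 0, 0, 1], [-9, -404, -551, -1.005, 0, 0, 1], [-9, -404, -551, -1.005, 0, 0, 1], [-9, -404, -551, -1.005, 0, 0, 1], [-9, -404, -551, -1.005, 0, 0, 1]],
], newtons=50)

```text
time: 4.45
ee_pos: [0.5695, 0.0046, 0.2407]
tcp_rot: [95.3, 90.0, -11.8]
wrist_force: [0.4, 0.1, -0.7]
opening: 0.0855
```

```bash
python3 - <<'E'
from h import *
st(); p=shot('wrist','w1.png'); X=cloud(p); np.save('w1X.npy',X); import pickle; pickle.dump(p,open('w1.pkl','wb'))
for l in ['fuse_mid']: print(cams.find_in(l,p))
E
```

```text
t 4.45 p [0.5695 0.0046 0.2407] jaw yaw -17.09 xdir [ 0.0005 -0.0001 -1.    ] F [ 0.45  0.14 -0.68] T [ 0.04 -0.01  0.  ] open 0.0855 q [  0.5   7.9  14.3  96.4  -0.  107.6]
[{'at': [0.5727, 0.0054, 0.0611], 'confidence': 0.78}]
```

View pics/w1.png

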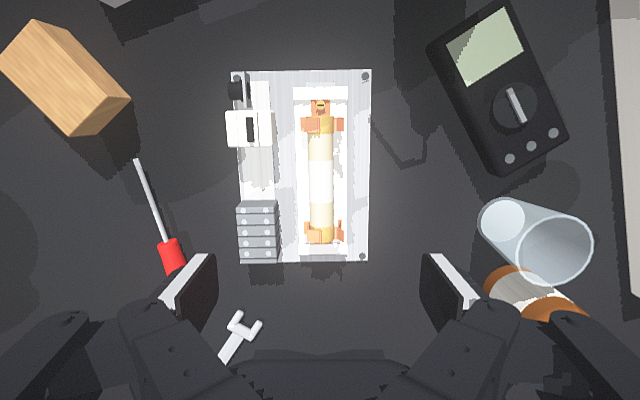

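The wrist view shows the fuse running up the image at column ~320, rows 103-243. The leaves are on the right (+x) and the breaker and terminals on the left.

```bash
python3 - <<'E'
from h import *
import pickle
p=pickle.load(open('w1.pkl','rb')); X=np.load('w1X.npy')
im=p['pixels'][:,:,::-1]
cv2.imwrite('pics/w1c.png',cv2.resize(im[60:270,220:380],None,fx=2.8,fy=2.8,interpolation=cv2.INTER_CUBIC))
yaw=-17.1; c,s=np.cos(np.radians(yaw)),np.sin(np.radians(yaw))
ex=np.array([c,s]);ey=np.array([-s,c]); o=np.array([.57,.006])
Q=(X[...,:2]-o); qx=Q@ex*1000; qy=Q@ey*1000; z=X[...,2]*1000
# tube section: z>48 between ferrules
for y0 in range(-60,61,10):
    m=(abs(qy-y0)<5)&(z>46)&(z<62)&(abs(qx)<20)
    a=qx[m];b=z[m]
    if len(a)<10: continue
    # circle fit with known r
    r=12.7 if abs(y0)<45 else 13.5
    from scipy.optimize import least_squares
    f=least_squares(lambda v:np.hypot(a-v[0],b-v[1])-r,[0,45],loss='soft_l1')
    print(y0,len(a),f.x,'x rng',a.min(),a.max(),'zmax',b.max())
# plate & base extents
m=(abs(z-3)<3)&(abs(qx)<150)&(abs(qy)<130)
rgb=p['pixels'].astype(int); m&=rgb.sum(-1)>330
for y0 in (-80,-40,0,40,80):
    k=m&(abs(qy-y0)<5); print('plate row',y0,np.percentile(qx[k],[0.5,99.5]))
k=m; print('plate y',np.percentile(qy[k],[0.2,99.8]))
m=(z>13)&(z<20)&(abs(qx)<40)&(abs(qy)<100)
for y0 in (-80,-40,0,40,80):
    k=m&(abs(qy-y0)<6); 
    if k.sum(): print('base row',y0,k.sum(),np.percentile(qx[k],[1,99]))
m=(z>13)&(z<30)&(abs(qx)<20)&(abs(qy)<105); print('base y',np.percentile(qy[m],[.5,99.5]))
r=cv2.minAreaRect(np.argwhere(0*m==0)[:3].astype(np.float32))
E
```

```text
-60 267 [ 0.5976 47.5634] x rng -12.439275625834775 19.825840273993645 zmax 61.98778654481934
-50 288 [ 2.2787 45.5328] x rng -12.666809938169415 19.823168466886944 zmax 61.87657337594982
-40 224 [ 2.2889 45.576 ] x rng -9.39420896543549 14.623271080573618 zmax 59.86791732056229
-30 236 [ 2.079  45.4366] x rng -10.438077913237363 14.518073383020868 zmax 59.57345681275339
-20 235 [ 1.883  45.5544] x rng -10.353621504692661 14.400800231801803 zmax 60.188700396657914
-10 246 [ 1.7346 45.5517] x rng -10.219871690864519 14.288793488427947 zmax 60.01741832732732
0 252 [ 1.5828 45.5122] x rng -11.17988849483191 14.213019709571102 zmax 60.14771979231687
10 253 [ 1.3488 45.5733] x rng -11.151015462571985 14.086971258737622 zmax 59.89663031311188
20 258 [ 1.2028 45.4133] x rng -11.041363073732905 12.836240466971578 zmax 60.239702832899866
30 261 [ 0.8905 45.4913] x rng -10.920984663527486 12.797394941178176 zmax 60.23644567230041
40 272 [ 0.8005 45.5743] x rng -11.842726825577863 12.704208052684336 zmax 59.86922707837494
50 357 [-0.7599 47.466 ] x rng -14.345016551434757 19.896490543241853 zmax 61.94606212882658
60 241 [-0.6888 46.9289] x rng -14.219533478953545 19.706171192306247 zmax 61.840331692090245
plate row -80 [-46.8574  59.3149]
plate row -40 [-47.9767  57.5671]
plate row 0 [-92.0377  57.0746]
plate row 40 [-47.7189  56.7653]
plate row 80 [-91.4833  55.0086]
plate y [-114.919   107.8937]
base row -80 170 [-23.2122  31.4943]
base row -40 245 [-24.3952  30.6562]
base row 0 270 [-25.3586  29.771 ]
base row 40 292 [-25.6957  28.9445]
base row 80 222 [-26.0346  28.1212]
base y [-96.9062  94.0911]
```

View pics/w1c.png

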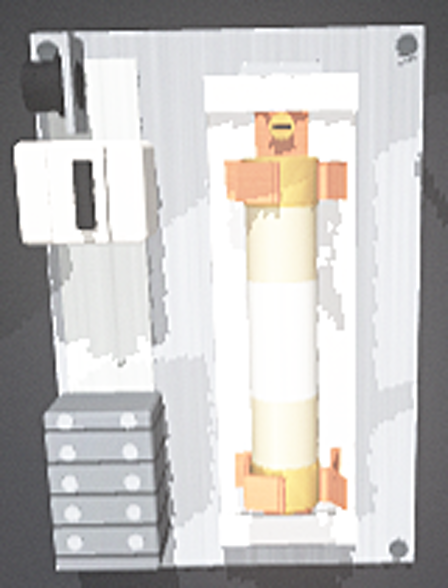

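```bash
python3 - <<'E'
from h import *
rel([.5720,.0040,.10],Rt(-16));rel([.5720,.0040,.025],Rt(-16))
E
```

```text
shift mm [140.7   2.4  -0. ] rv [-0.0191 -0.0002 -0.0006]
shift mm [215.7   2.3  -0. ] rv [-0.0191 -0.0002 -0.0006]
```

Call:
apply_moves([
  [[30, 2.4, 0, -0.019, 0, 0, 1], [70, 2.4, 0, -0.019, 0, 0, 1], [110, 2.4, 0, -0.019, 0, 0, 1], [140, 2.4, 0, -0.019, 0, 0, 1], [160, 2.4, 0, -0.019, 0, 0, 0.8], [180, 2.4, 0, -0.019, 0, 0, 0.8], [195, 2.4, 0, -0.019, 0, 0, 0.8], [208, 2.4, 0, -0.019, 0, 0, 0.8], [215, 2.4, 0, -0.019, 0, 0, 0.8], [215.7, 2.4, 0, -0.019, 0, 0, 0.8], [215.7, 2.4, 0, -0.019, 0, 0, 0.8]],
])

```text
time: 5.65
ee_pos: [0.5724, 0.004, 0.0256]
tcp_rot: [105.6, 89.9, -0.4]
wrist_force: [-0.1, -0.8, -0.2]
opening: 0.0683
```

```bash
python3 - <<'E'
from h import *
st(); p=shot('wrist','w2.png');st()
E
```

```text
t 5.65 p [0.5724 0.004  0.0256] jaw yaw -16.01 xdir [ 0.0013 -0.     -1.    ] F [-0.12 -0.81 -0.19] T [-0.03  0.04  0.03] open 0.0683 q [  0.4   9.   -8.3  72.6  -0.  106.4]
t 5.7 p [0.5726 0.004  0.0259] jaw yaw -16.0 xdir [ 0.0018 -0.     -1.    ] F [ 0.   -0.22 -0.47] T [-0.    0.01 -0.05] open 0.0682 q [  0.4   9.   -8.3  72.6  -0.  106.4]
```

View pics/w2.png

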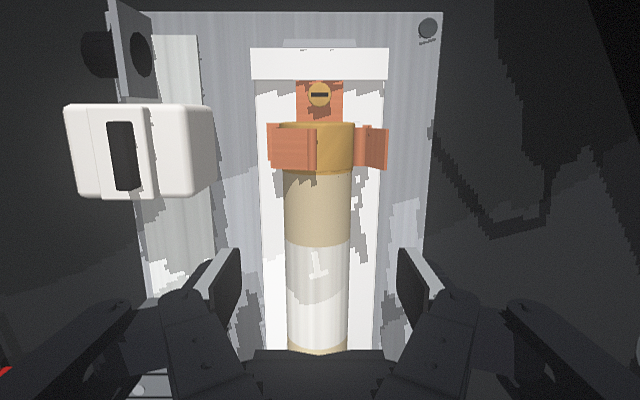

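Fingers straddle the tube evenly: pads at columns ~225 and ~415, tube centre ~317. Closing now.

Call:
apply_moves([
  [[0, 0, 0, 0, 0, 0, 0.4], [0, 0, 0, 0, 0, 0, 0.35], [0, 0, 0, 0, 0, 0, 0.2], [0, 0, 0, 0, 0, 0, 0.2], [0, 0, 0, 0, 0, 0, 0.2], [0, 0, 0, 0, 0, 0, 0.2]],
], newtons=60)

```text
time: 6.3
ee_pos: [0.5725, 0.0041, 0.0261]
tcp_rot: [109.6, 89.9, 3.6]
wrist_force: [-2.3, 1.1, 3.7]
opening: 0.0238
```

```bash
python3 - <<'E'
from h import *
st(); 
E
```

```text
t 6.3 p [0.5725 0.0041 0.0261] jaw yaw -16.0 xdir [ 0.0019  0.0001 -1.    ] F [-2.31  1.1   3.66] T [ 0.19  0.44 -0.02] open 0.0238 q [  0.4   9.   -8.3  72.6   0.  106.4]
```

Call:
apply_moves([
  [[0, 1, 0, 0, 0, 0, 0.2], [0, 2, 0, 0, 0, 0, 0.2], [-0.3, 3, 0, 0, 0, 0, 0.2], [-0.3, 4, 0, 0, 0, 0, 0.2], [-0.3, 5, 0, 0, 0, 0, 0.2], [-0.3, 5, 0, 0, 0, 0, 0.2]],
])

```text
time: 6.9
ee_pos: [0.5751, 0.0033, 0.0261]
tcp_rot: [-99.8, 89.8, 154.3]
wrist_force: [-13.6, 3.2, 8.3]
opening: 0.0238
```

```bash
python3 - <<'E'
from h import *
st(); 
E
```

```text
t 6.9 p [0.5751 0.0033 0.0261] jaw yaw -15.97 xdir [-0.0027  0.0013 -1.    ] F [-13.63   3.21   8.26] T [ 0.73  2.54 -0.01] open 0.0238 q [  0.3   9.6  -7.6  73.    0.1 106.3]
```

Call:
apply_moves([
  [[-0.5, 3, 0, 0, 0, 0, 0.2], [-0.8, 4, 0, 0, 0, 0, 0.2], [-1, 5, 0, 0, 0, 0, 0.2], [-1.2, 6, 0, 0, 0, 0, 0.2], [-1.5, 7, 0, 0, 0, 0, 0.2], [-1.5, 8, 0, 0, 0, 0, 0.2], [-1.5, 8, 0, 0, 0, 0, 0.2]],
])

```text
time: 7.6
ee_pos: [0.579, 0.002, 0.0261]
tcp_rot: [-90.1, 89.3, 164.0]
wrist_force: [-17.2, 5.9, 4.0]
opening: 0.0242
```

```bash
python3 - <<'E'
from h import *
st(); 
E
```

```text
t 7.6 p [0.579  0.002  0.0261] jaw yaw -15.93 xdir [-0.011   0.0032 -0.9999] F [-17.18   5.91   4.  ] T [1.12 3.3  0.  ] open 0.0242 q [  0.1  10.6  -6.5  73.6   0.2 106. ]
```

```bash
python3 - <<'E'
from h import *
ex=np.array([np.cos(np.radians(-16)),np.sin(np.radians(-16)),0])
p0=np.array([.5725,.0041,.0261])
for d,z in ((12,.0275),(14,.0275),(16,.028)): rel(p0+ex*d/1000+[0,0,z-.0261],Rt(-16))
E
```

```text
shift mm [-1.4  5.1 -0.2] rv [ 0.0012 -0.      0.0115]
shift mm [-1.5  7.1 -0.2] rv [ 0.0012 -0.      0.0115]
shift mm [-2.   9.1 -0.2] rv [ 0.0012 -0.      0.0115]
```

Call:
apply_moves([
  [[-1.5, 4, 0, 0, 0, 0.004, 0.2], [-1.5, 5, 0, 0, 0, 0.008, 0.2], [-1.5, 6, 0, 0, 0, 0.0115, 0.2], [-1.7, 7, 0, 0, 0, 0.0115, 0.2], [-2, 8, 0, 0, 0, 0.0115, 0.2], [-2, 8, 0, 0, 0, 0.0115, 0.2]],
])

```text
time: 8.2
ee_pos: [0.5814, 0.0013, 0.0261]
tcp_rot: [-87.7, 89.3, 166.4]
wrist_force: [-23.7, 8.6, 7.1]
opening: 0.0237
```

```bash
python3 - <<'E'
from h import *
ex=np.array([np.cos(np.radians(-16)),np.sin(np.radians(-16)),0])
p0=np.array([.5725,.0041,.0261])
st(); o,p,M=cur(); g=p-M[:,0]*.019; print((g-p0-[0,0,.019])@ex*1000, g[2])
for d,z in ((14,.030),(16,.030)): rel(p0+ex*d/1000+[0,0,z-.0261],Rt(-16))
shot('wrist','w3.png')
E
```

```text
t 8.2 p [0.5814 0.0013 0.0261] jaw yaw -15.86 xdir [-0.0116  0.0028 -0.9999] F [-23.71   8.55   7.13] T [ 1.65  4.64 -0.05] open 0.0237 q [  0.1  10.9  -6.1  73.7   0.2 105.9]
9.553020392147586 0.04509293717192975
shift mm [-4.   4.6 -0.2] rv [0.0024 0.0005 0.0119]
shift mm [-4.   6.6 -0.2] rv [0.0024 0.0005 0.0119]
```

View pics/w3.png

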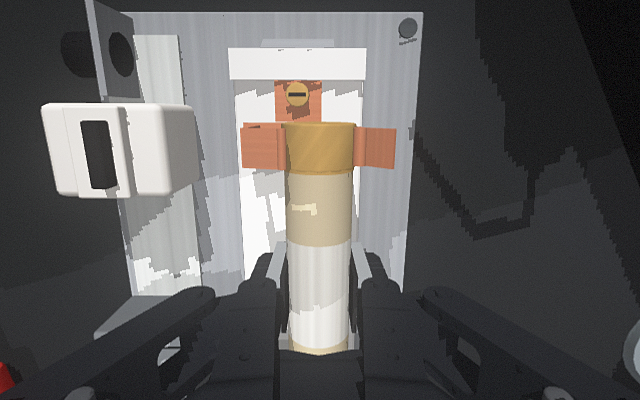

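Call:
apply_moves([
  [[-2, 5, 0, 0, 0, 0.012, 0.2], [-2.5, 6, 0, 0, 0, 0.012, 0.2], [-3, 7, 0, 0, 0, 0.012, 0.2], [-3.5, 7.5, 0, 0, 0, 0.012, 0.2], [-4, 8, 0, 0, 0, 0.012, 0.2], [-4, 8, 0, 0, 0, 0.012, 0.2]],
])

```text
time: 8.85
ee_pos: [0.5824, 0.0009, 0.0262]
tcp_rot: [-85.3, 89.1, 168.9]
wrist_force: [-24.7, 10.8, -2.0]
opening: 0.0237
```

```bash
cat >>h.py <<'E'
def gp():
    ex=np.array([np.cos(np.radians(-16)),np.sin(np.radians(-16)),0]); p0=np.array([.5725,.0041,.0261])
    o,p,M=cur(); g=p-M[:,0]*.019; print('fuse dx mm',(g-p0-[0,0,.019])@ex*1000, 'z',g[2])
E
python3 - <<'E'
from h import *
st(); gp()
E
```

```text
t 8.85 p [0.5824 0.0009 0.0262] jaw yaw -15.78 xdir [-0.0152  0.003  -0.9999] F [-24.67  10.76  -1.96] T [ 2.01  4.73 -0.04] open 0.0237 q [  0.   11.3  -5.7  73.9   0.2 105.8]
fuse dx mm 10.703118270367977 z 0.04518488370308184
```

Call:
apply_moves([
  [[-4, 7, 0, 0, 0, 0.012, 0.2], [-5, 8, 0, 0, 0, 0.012, 0.2], [-6, 8, 0, 0, 0, 0.012, 0.2], [-7, 8, 0, 0, 0, 0.012, 0.2], [-7, 8, 0, 0, 0, 0.012, 0.2]],
])

```text
time: 9.35
ee_pos: [0.5822, 0.0009, 0.0266]
tcp_rot: [-83.6, 88.7, 170.8]
wrist_force: [-21.6, 12.1, -19.1]
opening: 0.0239
```

```bash
python3 - <<'E'
from h import *
st(); gp()
E
```

```text
t 9.35 p [0.5822 0.0009 0.0266] jaw yaw -15.69 xdir [-0.0228  0.0037 -0.9997] F [-21.61  12.13 -19.13] T [ 2.32  4.21 -0.11] open 0.0239 q [ -0.   11.7  -5.2  74.5   0.2 105.7]
fuse dx mm 10.675953556508853 z 0.045549276738187976
```

Call:
apply_moves([
  [[-2.5, 8, 0, 0, 0, 0.02, 0.2], [-2.5, 9.5, 0, 0, 0, 0.02, 0.2], [-2.5, 11, 0, 0, 0, 0.02, 0.2], [-2.5, 12, 0, 0, 0, 0.02, 0.2], [-2.5, 12, 0, 0, 0, 0.02, 0.2]],
])

```text
time: 9.85
ee_pos: [0.5836, 0.0005, 0.026]
tcp_rot: [-83.0, 88.5, 171.5]
wrist_force: [-47.2, 14.9, 16.6]
opening: 0.0238
```

```bash
python3 - <<'E'
from h import *
st(); gp()
E
```

```text
t 9.85 p [0.5836 0.0005 0.026 ] jaw yaw -15.57 xdir [-0.0253  0.0038 -0.9997] F [-47.16  14.89  16.58] T [ 3.09  9.48 -0.1 ] open 0.0238 q [ -0.1  12.   -4.8  74.6   0.2 105.5]
fuse dx mm 12.10943231561697 z 0.044959051818831225
```

Call:
apply_moves([
  [[-3, 9.5, 0, 0, 0, 0.022, 0.2], [-4.5, 9, 0, 0, 0, 0.022, 0.2], [-6, 9, 0, 0, 0, 0.022, 0.2], [-7, 9, 0, 0, 0, 0.022, 0.2], [-7, 9, 0, 0, 0, 0.022, 0.2]],
])

```text
time: 10.35
ee_pos: [0.5833, 0.0005, 0.0263]
tcp_rot: [-80.3, 88.5, 174.3]
wrist_force: [-28.2, 12.7, -13.8]
opening: 0.0235
```

```bash
python3 - <<'E'
from h import *
st(); gp(); shot('wrist','w4.png')
E
```

```text
t 10.35 p [0.5833 0.0005 0.0263] jaw yaw -15.47 xdir [-0.0253  0.0025 -0.9997] F [-28.23  12.71 -13.84] T [ 2.73  5.47 -0.19] open 0.0235 q [ -0.   12.   -4.8  74.6   0.1 105.4]
fuse dx mm 11.828783374442123 z 0.04527594345430682
```

View pics/w4.png

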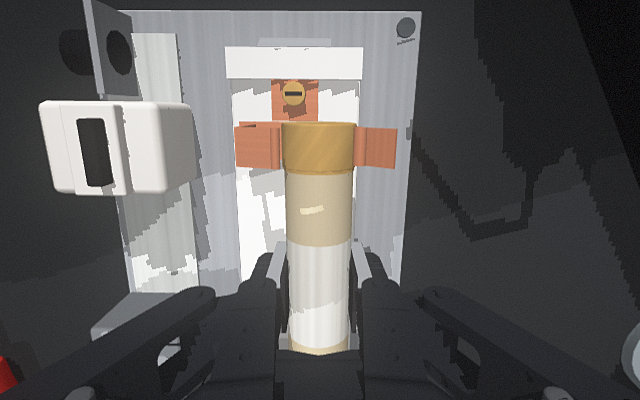

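Call:
apply_moves([
  [[-7, 9.5, 0, 0.01, 0, 0.022, 0.2], [-8, 9.5, 0, 0.01, 0, 0.022, 0.2], [-9, 9.5, 0, 0.01, 0, 0.022, 0.2], [-10, 9.5, 0, 0.01, 0, 0.022, 0.2], [-10, 9.5, 0, 0.01, 0, 0.022, 0.2]],
])

```text
time: 10.9
ee_pos: [0.5838, -0.0007, 0.0295]
tcp_rot: [-71.1, 88.5, -177.1]
wrist_force: [-27.6, 7.3, -13.2]
opening: 0.0233
```

```bash
python3 - <<'E'
from h import *
st(); gp()
E
```

```text
t 10.9 p [ 0.5838 -0.0007  0.0295] jaw yaw -15.97 xdir [-0.0253 -0.0013 -0.9997] F [-27.58   7.31 -13.17] T [1.25 5.55 0.02] open 0.0233 q [ -0.   11.9  -4.5  75.   -0.1 105.9]
fuse dx mm 12.630159187713879 z 0.04852133317416969
```

It is rising past the hooks: 3 mm up at 12.6 mm sideways. I'll keep going.

Call:
apply_moves([
  [[-9, 8.5, 0, 0, 0, 0.02, 0.2], [-10, 8, 0, 0, 0, 0.02, 0.2], [-11, 8, 0, 0, 0, 0.02, 0.2], [-12, 7.5, 0, 0, 0, 0.02, 0.2], [-12, 7.5, 0, 0, 0, 0.02, 0.2]],
])

```text
time: 11.4
ee_pos: [0.5839, -0.0016, 0.0366]
tcp_rot: [-62.3, 88.6, -168.1]
wrist_force: [-25.7, 6.2, -6.5]
opening: 0.0234
```

```bash
python3 - <<'E'
from h import *
st(); gp()
E
```

```text
t 11.4 p [ 0.5839 -0.0016  0.0366] jaw yaw -15.9 xdir [-0.0233 -0.0049 -0.9997] F [-25.71   6.24  -6.48] T [1.11 5.09 0.05] open 0.0234 q [ -0.   11.6  -4.1  75.6  -0.3 105.9]
fuse dx mm 12.910024609865216 z 0.055566358153748135
```

Call:
apply_moves([
  [[-8, 7.5, 0, 0, 0, 0.02, 0.2], [-11, 7, 0, 0, 0, 0.02, 0.2], [-14, 6.5, 0, 0, 0, 0.02, 0.2], [-17, 6, 0, 0, 0, 0.02, 0.2], [-20, 5, 0, 0, 0, 0.02, 0.2], [-24, 5, 0, 0, 0, 0.02, 0.2], [-28, 4, 0, 0, 0, 0.02, 0.2], [-32, 3, 0, 0, 0, 0.02, 0.2], [-36, 3, 0, 0, 0, 0.02, 0.2]],
])

```text
time: 12.3
ee_pos: [0.5877, -0.0023, 0.0729]
tcp_rot: [-4.4, 89.4, -110.3]
wrist_force: [-0.1, -0.4, -1.1]
opening: 0.0238
```

```bash
python3 - <<'E'
from h import *
st(); gp()
E
```

```text
t 12.3 p [ 0.5877 -0.0023  0.0729] jaw yaw -15.9 xdir [-0.0039 -0.0105 -0.9999] F [-0.13 -0.39 -1.06] T [ 0.01 -0.03  0.03] open 0.0238 q [  0.1  10.2  -1.7  78.4  -0.6 106. ]
fuse dx mm 16.344029522347373 z 0.09187231778094058
```

The fuse is free and still gripped (opening 23.8 mm). Next I'll carry it up and over the tray.

```bash
python3 - <<'E'
from h import *
rel([.585,-.001,.21],Rt(-16))
rel([.5147,.2962,.21],Rt(96.2))
X=np.load('topX.npy')
reg=(X[...,0]>.4)&(X[...,0]<.65)&(X[...,1]<.43)&(X[...,1]>.18)&(X[...,2]<.02)&(X[...,2]>-.01)
E
```

```text
shift mm [-137.1   -3.     1. ] rv [0.0018 0.0111 0.0009]
shift mm [-140.  -152.  -265.5] rv [-1.9564  0.0065  0.0115]
```

Call:
apply_moves([
  [[-30, -3, 0, 0, 0, 0, 0.2], [-65, -3, 0, 0, 0, 0, 0.2], [-105, -3, 0, 0, 0.01, 0, 0.2], [-137, -3, 0, 0, 0.01, 0, 0.2], [-137, -20, -30, -0.13, 0.01, 0, 0.2], [-137, -38, -65, -0.27, 0.01, 0, 0.2], [-137, -56, -97, -0.41, 0.01, 0, 0.2], [-137, -74, -129, -0.55, 0.01, 0, 0.2], [-138, -92, -161, -0.69, 0.01, 0, 0.2], [-138, -110, -193, -0.83, 0.01, 0, 0.2], [-139, -128, -224, -0.97, 0.01, 0, 0.2], [-139, -140, -245, -1.11, 0.01, 0.01, 0.2], [-140, -148, -258, -1.25, 0.007, 0.01, 0.2], [-140, -152, -265, -1.39, 0.007, 0.01, 0.2], [-140, -152, -265, -1.53, 0.007, 0.011, 0.2], [-140, -152, -265, -1.67, 0.007, 0.0115, 0.2], [-140, -152, -265, -1.81, 0.007, 0.0115, 0.2], [-140, -152, -265, -1.956, 0.0065, 0.0115, 0.2], [-140, -152, -265, -1.956, 0.0065, 0.0115, 0.2], [-140, -152, -265, -1.956, 0.0065, 0.0115, 0.2]],
])

```text
time: 14.3
ee_pos: [0.5146, 0.2957, 0.2102]
tcp_rot: [24.5, 90.0, 30.4]
wrist_force: [-0.1, -0.2, -0.9]
opening: 0.0237
```

```bash
python3 - <<'E'
from h import *
st(); p=shot('wrist','w5.png'); np.save('w5X.npy',cloud(p))
t=shot('top','t5.png'); c=cv2.resize(t['pixels'][130:260,170:290,::-1],None,fx=4,fy=4,interpolation=cv2.INTER_CUBIC); cv2.imwrite('pics/t5c.png',c)
E
```

```text
t 14.3 p [0.5146 0.2957 0.2102] jaw yaw 95.92 xdir [ 0.0002  0.0001 -1.    ] F [-0.06 -0.17 -0.93] T [-0.   -0.03  0.02] open 0.0237 q [29.9 10.7 14.  93.4  0.  24. ]
```

View pics/w5.png

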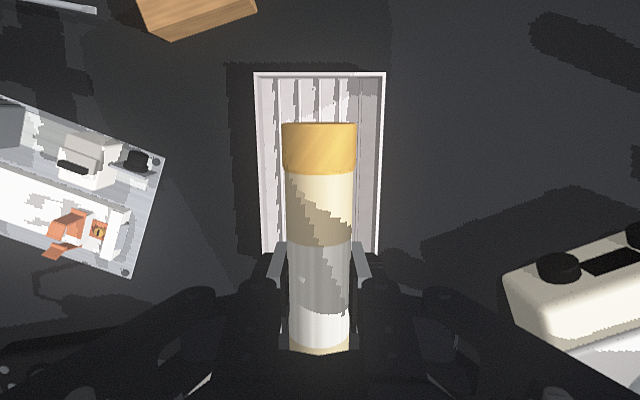

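View pics/t5c.png

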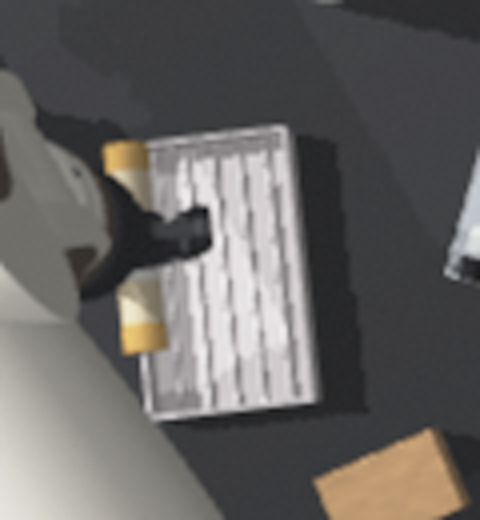

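```bash
python3 - <<'E'
from h import *
X=np.load('w5X.npy')
j=np.radians(96.2); ex=np.array([np.cos(j),np.sin(j)]); ey=np.array([np.sin(j),-np.cos(j)])
Q=X[...,:2]-[.5147,.2962]; a=Q@ex*1000; b=Q@ey*1000; z=X[...,2]*1000
print('rows b:', )
for b0 in (-90,-80,-70):
    k=(abs(b-b0)<6)&(abs(a)<70)&(z>-5)&(z<35)
    h=[ (int(x),round(float(np.median(z[k&(abs(a-x)<1.25)])),1)) for x in np.arange(-66,67,2.5) if (k&(abs(a-x)<1.25)).sum()>3]
    print(b0,h)
k=(z>22)&(z<32)&(abs(a)<75)&(abs(b)<115)
print(np.percentile(a[k],[.5,99.5]),np.percentile(b[k],[.5,99.5]))
for lo,hi in ((-105,-60),(-60,-20),(-20,20)):
    kk=k&(b>lo)&(b<hi); print(lo,[np.median(a[kk&(a*s>45)]) for s in (-1,1)])
rel([.5136,.3061,.06],Rt(96.2))
E
```

```text
rows b:
-90 [(-66, 0.6), (-58, 28.1), (-56, 15.6), (-53, 3.1), (-51, 3.6), (-48, 3.5), (-46, 3.2), (-43, 3.5), (-41, 5.3), (-38, 6.6), (-36, 3.2), (-33, 3.2), (-31, 3.1), (-28, 3.0), (-26, 3.1), (-23, 3.0), (-21, 3.7), (-18, 7.3), (-16, 3.2), (-13, 3.2), (-11, 3.5), (-8, 3.1), (-6, 3.2), (-3, 3.1), (-1, 5.0), (1, 6.5), (4, 3.0), (6, 3.2), (9, 3.0), (11, 3.0), (14, 3.2), (16, 3.1), (19, 4.0), (21, 7.0), (24, 3.1), (26, 3.1), (29, 3.0), (31, 3.3), (34, 3.1), (36, 3.2), (39, 4.0), (41, 6.3), (44, 3.0), (46, 3.3), (49, 2.8), (51, 2.9), (54, 3.0), (56, 10.0), (59, 28.2), (61, 28.1), (66, 0.0)]
-80 [(-66, 0.6), (-63, 0.8), (-58, 28.3), (-56, 14.0), (-53, 3.3), (-51, 3.2), (-48, 3.6), (-46, 3.3), (-43, 3.2), (-41, 6.2), (-38, 6.9), (-36, 3.5), (-33, 3.0), (-31, 3.1), (-28, 3.3), (-26, 3.3), (-23, 3.1), (-21, 5.0), (-18, 6.9), (-16, 3.2), (-13, 3.1), (-11, 3.4), (-8, 3.1), (-6, 3.2), (-3, 3.0), (-1, 4.7), (1, 6.9), (4, 3.4), (6, 3.4), (9, 3.5), (11, 3.0), (14, 3.4), (16, 3.0), (19, 6.0), (21, 6.9), (24, 3.4), (26, 3.0), (29, 3.4), (31, 2.6), (34, 3.0), (36, 3.3), (39, 3.9), (41, 6.9), (44, 3
[... 278 characters left out ...]
.2), (-21, 5.1), (-18, 6.8), (-16, 3.2), (-13, 3.4), (-11, 3.4), (-8, 3.3), (-6, 3.6), (-3, 3.2), (-1, 5.6), (1, 6.8), (4, 3.5), (6, 3.2), (9, 3.5), (11, 3.2), (14, 3.1), (16, 3.1), (19, 6.0), (21, 3.9), (24, 3.3), (26, 3.2), (29, 3.4), (31, 3.2), (34, 3.3), (36, 2.8), (39, 5.8), (41, 6.7), (44, 3.1), (46, 2.9), (49, 2.9), (51, 3.3), (54, 3.2), (56, 9.7), (59, 28.1), (61, 28.2), (66, 0.0)]
[-59.7528  60.3764] [-101.6166   73.7298]
-105 [np.float64(-56.895700412135355), np.float64(58.04349345345324)]
-60 [np.float64(-57.580400725728765), np.float64(58.434176270991586)]
-20 [np.float64(-57.69521212429221), np.float64(58.23696471832624)]
shift mm [150.1  10.5   0.1] rv [-0.0037  0.0001 -0.0001]
```

Ribs resolved at 0, ±20 and ±40 mm. I'll lay the fuse in the groove at +10 mm.

Call:
apply_moves([
  [[30, 11, 0, -0.004, 0, 0, 0.2], [70, 11, 0, -0.004, 0, 0, 0.2], [110, 11, 0, -0.004, 0, 0, 0.2], [140, 11, 0, -0.004, 0, 0, 0.2], [160, 11, 0, -0.004, 0, 0, 0.2], [175, 11, 0, -0.004, 0, 0, 0.2], [187, 11, 0, -0.004, 0, 0, 0.2], [195, 11, 0, -0.004, 0, 0, 0.2], [200, 11, 0, -0.004, 0, 0, 0.2], [203, 11, 0, -0.004, 0, 0, 0.2], [204, 11, 0, -0.004, 0, 0, 0.2], [204, 11, 0, -0.004, 0, 0, 0.2]],
])

```text
time: 15.6
ee_pos: [0.5137, 0.3067, 0.0066]
tcp_rot: [26.1, 90.0, 32.3]
wrist_force: [-0.2, 0.1, -1.1]
opening: 0.0236
```

```bash
python3 - <<'E'
from h import *
st(); shot('side','s6.png'); shot('wrist','w6.png')
im=cv2.imread('pics/s6.png'); cv2.imwrite('pics/s6c.png',cv2.resize(im[250:390,200:400],None,fx=4,fy=4,interpolation=cv2.INTER_CUBIC))
E
```

```text
t 15.6 p [0.5137 0.3067 0.0066] jaw yaw 96.21 xdir [ 0.0006  0.0004 -1.    ] F [-0.25  0.09 -1.12] T [ 0.03 -0.01  0.01] open 0.0236 q [30.8 13.1 -5.7 71.1  0.  24.6]
```

View pics/s6c.png

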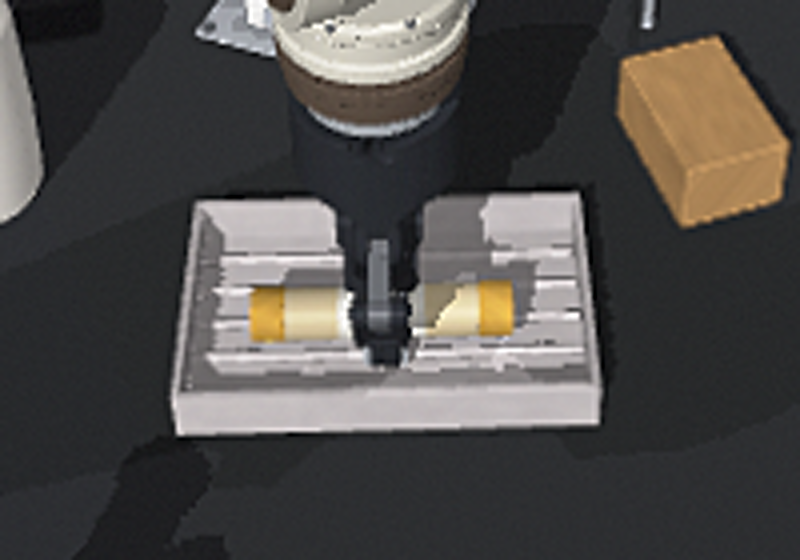

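View pics/w6.png

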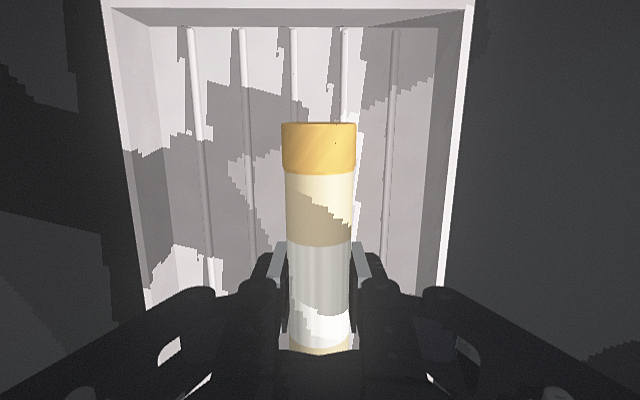

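The fuse sits centred between the ribs at wrist columns ~293 and ~345. A few mm lower, then release.

Call:
apply_moves([
  [[1.5, 0, 0, 0, 0, 0, 0.2], [3, 0, 0, 0, 0, 0, 0.2], [4, 0, 0, 0, 0, 0, 0.2], [4, 0, 0, 0, 0, 0, 0.2]],
])

```text
time: 16.1
ee_pos: [0.5138, 0.3068, 0.0032]
tcp_rot: [25.1, 89.9, 31.3]
wrist_force: [-2.2, -0.9, 2.5]
opening: 0.0233
```

```bash
python3 - <<'E'
from h import *
st()
E
```

```text
t 16.1 p [0.5138 0.3068 0.0032] jaw yaw 96.21 xdir [ 0.0011  0.0007 -1.    ] F [-2.18 -0.94  2.54] T [-0.18  0.41 -0.08] open 0.0233 q [30.8 13.2 -6.  70.7  0.  24.6]
```

Call:
apply_moves([
  [[0, 0, 0, 0, 0, 0, 0.32], [0, 0, 0, 0, 0, 0, 0.36], [-1, 0, 0, 0, 0, 0, 0.42], [-2, 0, 0, 0, 0, 0, 0.45], [-3, 0, 0, 0, 0, 0, 0.45], [-5, 0, 0, 0, 0, 0, 0.45], [-15, 0, 0, 0, 0, 0, 0.45], [-35, 0, 0, 0, 0, 0, 0.5], [-65, 0, 0, 0, 0, 0, 0.6], [-105, 0, 0, 0, 0, 0, 0.8], [-150, 0, 0, 0, 0, 0, 1], [-180, 0, 0, 0, 0, 0, 1], [-195, 0, 0, 0, 0, 0, 1], [-195, 0, 0, 0, 0, 0, 1]],
])

```text
time: 17.5
ee_pos: [0.5144, 0.3072, 0.2017]
tcp_rot: [24.7, 89.6, 30.9]
wrist_force: [-0.2, -0.6, -1.0]
opening: 0.0855
```

```bash
python3 - <<'E'
from h import *
st(); p=shot('wrist','w7.png'); X=cloud(p)
j=np.radians(96.2); ex=np.array([np.cos(j),np.sin(j)]); ey=np.array([np.sin(j),-np.cos(j)])
Q=X[...,:2]-[.5147,.2962]; a=Q@ex*1000; b=Q@ey*1000; z=X[...,2]*1000
k=(z>22)&(z<40)&(abs(a)<45)&(abs(b)<90); print(np.percentile(a[k],[1,50,99]),np.percentile(b[k],[1,50,99]),np.percentile(z[k],[50,99]))
rel([.497,-.309,.25],Rt(-109)); rel([.497,-.309,.25],Rt(71))
E
```

```text
t 17.5 p [0.5144 0.3072 0.2017] jaw yaw 96.21 xdir [ 0.0055  0.0033 -1.    ] F [-0.18 -0.63 -0.97] T [ 0.01 -0.02  0.02] open 0.0855 q [30.8 10.9 13.4 92.1  0.  24.6]
[-1.2776 10.0674 22.0897] [-61.8364  -4.5903  62.2808] [28.8092 31.5926]
shift mm [ -51.7 -610.4  -83.4] rv [-2.7015  0.0031  0.0041]
shift mm [ -51.7 -610.4  -83.4] rv [ 0.44    0.003  -0.0023]
```

View pics/w7.png

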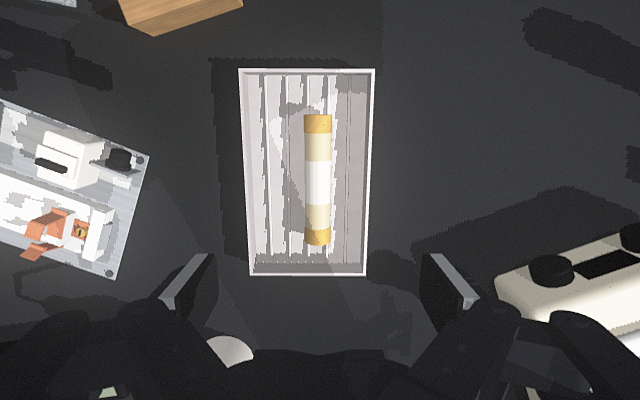

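The fuse lies in the groove, centred 10 mm off the middle line with its ends at ±62 mm along the tray. Next, the grey guard.

Call:
apply_moves([
  [[-52, -610, -83, 0.44, 0.003, -0.002, 1], [-52, -610, -83, 0.44, 0.003, -0.002, 1], [-52, -610, -83, 0.44, 0.003, -0.002, 1], [-52, -610, -83, 0.44, 0.003, -0.002, 1], [-52, -610, -83, 0.44, 0.003, -0.002, 1], [-52, -610, -83, 0.44, 0.003, -0.002, 1], [-52, -610, -83, 0.44, 0.003, -0.002, 1], [-52, -610, -83, 0.44, 0.003, -0.002, 1], [-52, -610, -83, 0.44, 0.003, -0.002, 1], [-52, -610, -83, 0.44, 0.003, -0.002, 1], [-52, -610, -83, 0.44, 0.003, -0.002, 1], [-52, -610, -83, 0.44, 0.003, -0.002, 1], [-52, -610, -83, 0.44, 0.003, -0.002, 1], [-52, -610, -83, 0.44, 0.003, -0.002, 1], [-52, -610, -83, 0.44, 0.003, -0.002, 1], [-52, -610, -83, 0.44, 0.003, -0.002, 1], [-52, -610, -83, 0.44, 0.003, -0.002, 1]],
])

```text
time: 19.25
ee_pos: [0.4976, -0.3072, 0.2503]
tcp_rot: [98.2, 90.0, 79.3]
wrist_force: [-0.3, 0.8, 0.1]
opening: 0.0855
```

```bash
python3 - <<'E'
from h import *
st(); p=shot('wrist','w8.png'); X=cloud(p); np.save('w8X.npy',X)
reg=(X[...,0]>.35)&(X[...,0]<.64)&(X[...,1]<-.2)&(X[...,1]>-.42)
for lo,hi,n in ((.08,.12,'handle'),(.092,.112,'bar top'),(.055,.075,'top')):
    P=X[reg&(X[...,2]>lo)&(X[...,2]<hi)]
    r=cv2.minAreaRect(P[:,:2].astype(np.float32)*1000); print(n,len(P),r,P[:,2].mean(),P[:,:2].mean(0))
E
```

```text
t 19.25 p [ 0.4976 -0.3072  0.2503] jaw yaw 71.1 xdir [ 0.0001  0.0004 -1.    ] F [-0.34  0.85  0.07] T [ 0.   -0.03  0.05] open 0.0855 q [-31.7  10.4  18.2  97.8   0.  -12.8]
handle 1741 ((495.2942199707031, -313.3970031738281), (13.9248628616333, 99.11762237548828), 71.00996398925781) 0.10173774471808178 [ 0.4929 -0.3124]
bar top 1731 ((495.2961730957031, -313.3976745605469), (13.9248628616333, 99.11347198486328), 71.00996398925781) 0.10182139230129943 [ 0.4932 -0.3125]
top 12109 ((495.501953125, -313.24285888671875), (67.58244323730469, 203.35365295410156), 71.0099868774414) 0.0672667127822298 [ 0.4859 -0.3101]
```

View pics/w8.png

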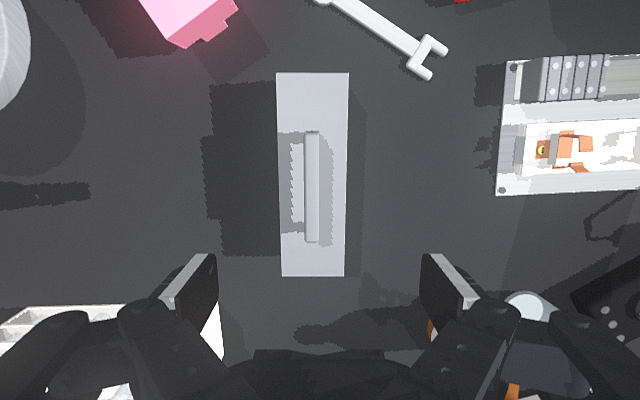

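The grey guard is at column ~312, with its handle bar from (312,132) to (312,242). The pink one is at (190,15). The bar measures 13.9 x 99 mm, centred at (0.4953, -0.3134).

```bash
python3 - <<'E'
from h import *
rel([.4953,-.3134,.077],Rt(71.01))
E
```

```text
shift mm [173.4  -6.5  -0.2] rv [ 0.0015  0.0001 -0.0003]
```

Call:
apply_moves([
  [[30, -6.5, 0, 0, 0, 0, 0.7], [70, -6.5, 0, 0, 0, 0, 0.6], [105, -6.5, 0, 0, 0, 0, 0.5], [130, -6.5, 0, 0, 0, 0, 0.5], [150, -6.5, 0, 0, 0, 0, 0.5], [164, -6.5, 0, 0, 0, 0, 0.5], [172, -6.5, 0, 0, 0, 0, 0.5], [173.4, -6.5, 0, 0, 0, 0, 0.5], [173.4, -6.5, 0, 0, 0, 0, 0.3], [173.4, -6.5, 0, 0, 0, 0, 0.1], [173.4, -6.5, 0, 0, 0, 0, 0], [173.4, -6.5, 0, 0, 0, 0, 0], [173.4, -6.5, 0, 0, 0, 0, 0], [173.4, -6.5, 0, 0, 0, 0, 0]],
], newtons=60)

```text
time: 20.7
ee_pos: [0.4961, -0.3138, 0.0783]
tcp_rot: [-0.5, 89.9, -19.4]
wrist_force: [-0.3, 0.9, 5.3]
opening: 0.0126
```

```bash
python3 - <<'E'
from h import *
st()
E
```

```text
t 20.7 p [ 0.4961 -0.3138  0.0783] jaw yaw 71.09 xdir [ 0.002  -0.0007 -1.    ] F [-0.27  0.94  5.25] T [0.19 0.03 0.04] open 0.0126 q [-32.3   9.6  -1.7  78.5   0.  -13.4]
```

Guard gripped. Before carrying it, I'll refine the base pose from the saved wrist and top clouds and take a fresh top image.

```bash
python3 - <<'E'
from h import *
p=shot('top','t8.png'); T=cloud(p)
for nm,X in (('w1',np.load('w1X.npy')),('top0',np.load('topX.npy')),('topnow',T)):
    o=np.array([.57,.006]); 
    for yaw in (-16,):
        c,s=np.cos(np.radians(yaw)),np.sin(np.radians(yaw)); ex=np.array([c,s]);ey=np.array([-s,c])
        Q=(X[...,:2]-o); qx=Q@ex*1000; qy=Q@ey*1000; z=X[...,2]*1000
        m=(z>19)&(z<23.5)&(abs(qx)<40)&(abs(qy)<105)
        for sgn in (-1,1):
            k=m&(qy*sgn>72); 
            if k.sum()>5: print(nm,'end',sgn,k.sum(),'x',np.percentile(qx[k],[2,98]),'y',np.percentile(qy[k],[2,98]),'z',np.median(z[k]))
        m=(z>14)&(z<19.5)&(abs(qx)<40)&(abs(qy)<80)
        L=[];
        for y0 in range(-75,76,15):
            k=m&(abs(qy-y0)<7.5)
            if k.sum()>10: L.append((y0,*np.round(np.percentile(qx[k],[1,99]),1)))
        print(nm,L)
        # plate corner fit
        m=(z>1.5)&(z<5)&(qx>35)&(qx<75)&(abs(qy)<125)
        L=[(y0,round(float(np.percentile(qx[m&(abs(qy-y0)<7.5)],98)),1)) for y0 in range(-100,101,25) if (m&(abs(qy-y0)<7.5)).sum()>5]
        print(nm,'plate +x edge',L,'y ends',np.percentile(qy[m&(qx<55)],[.5,99.5]))
E
```

```text
w1 end -1 507 x [-23.7735  28.5022] y [-94.296  -81.8645] z 21.223741648018326
w1 end 1 743 x [-24.1358  29.2568] y [74.1466 90.6184] z 21.171745152564704
w1 [(-75, np.float64(-25.6), np.float64(29.9)), (-60, np.float64(-25.4), np.float64(29.9)), (-45, np.float64(-24.8), np.float64(29.8)), (-30, np.float64(-25.4), np.float64(29.9)), (-15, np.float64(-24.8), np.float64(29.8)), (0, np.float64(-25.4), np.float64(29.8)), (15, np.float64(-24.8), np.float64(29.7)), (30, np.float64(-25.4), np.float64(29.7)), (45, np.float64(-24.9), np.float64(29.7)), (60, np.float64(-25.3), np.float64(29.6)), (75, np.float64(-24.8), np.float64(29.6))]
w1 plate +x edge [(-100, 65.8), (-75, 70.6), (-50, 72.4), (-25, 68.3), (0, 67.6), (25, 69.5), (50, 57.4), (75, 66.6), (100, 69.2)] y ends [-111.7254  111.748 ]
top0 end -1 68 x [-20.1082  30.2532] y [-95.238  -72.7686] z 20.988016408362675
top0 end 1 78 x [-23.5395  26.8594] y [72.38   93.2472] z 21.439870043101106
top0 [(-75, np.float64(-23.8), np.float64(30.6)), (-60, np.float64(-23.6), np.float64(24.4)), (-45, np.float64(-24.4), np.float64(30.2)), (-30, np.
[... 606 characters left out ...]
8  29.3471] y [73.1872 91.9228] z 20.87734645417294
topnow [(-75, np.float64(-23.6), np.float64(28.6)), (-60, np.float64(-24.3), np.float64(30.9)), (-45, np.float64(-24.1), np.float64(30.4)), (-30, np.float64(-24.2), np.float64(29.1)), (-15, np.float64(-24.3), np.float64(31.2)), (0, np.float64(-22.6), np.float64(29.9)), (15, np.float64(-22.5), np.float64(30.9)), (30, np.float64(-24.5), np.float64(30.0)), (45, np.float64(-23.7), np.float64(30.5)), (60, np.float64(-24.0), np.float64(31.1)), (75, np.float64(-24.1), np.float64(30.7))]
topnow plate +x edge [(-100, 72.3), (-75, 73.3), (-50, 73.6), (-25, 72.5), (0, 74.0), (25, 73.1), (50, 72.2), (75, 74.2), (100, 73.2)] y ends [-123.9579  123.7211]
```

View pics/t8.png

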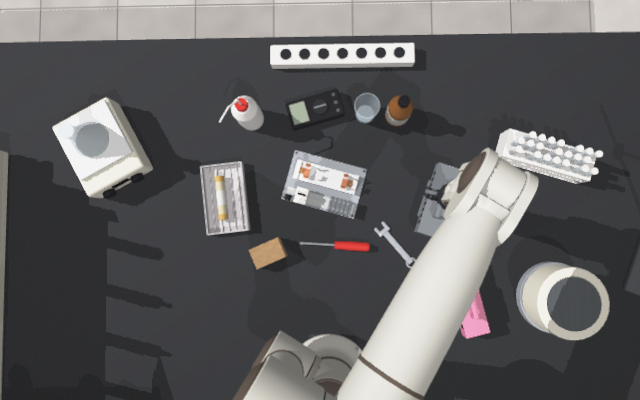

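```bash
python3 - <<'E'
from h import *
st(); rel([.496,-.314,.24],Rt(71.05)); rel([.5717,.0028,.24],Rt(-15.95))
E
```

```text
t 20.75 p [ 0.4961 -0.3138  0.0783] jaw yaw 71.09 xdir [ 0.002  -0.0007 -1.    ] F [-0.49  0.76  5.82] T [ 0.18  0.01 -0.03] open 0.0131 q [-32.3   9.6  -1.7  78.5   0.  -13.4]
shift mm [-161.7   -0.2    0.3] rv [ 0.0007  0.0021 -0.    ]
shift mm [-161.8  324.   -30.7] rv [ 1.5192  0.0017 -0.0016]
```

Call:
apply_moves([
  [[-5, 0, 0, 0, 0, 0, 0], [-20, 0, 0, 0, 0.002, 0, 0], [-45, 0, 0, 0, 0.002, 0, 0], [-80, 0, 0, 0, 0.002, 0, 0], [-115, 0, 0, 0, 0.002, 0, 0], [-145, 0, 0, 0, 0.002, 0, 0], [-160, 10, -1, 0.06, 0.002, 0, 0], [-162, 35, -3, 0.18, 0.002, 0, 0], [-162, 65, -6, 0.31, 0.002, 0, 0], [-162, 97, -9, 0.44, 0.002, 0, 0], [-162, 130, -12, 0.57, 0.002, 0, 0], [-162, 163, -15, 0.7, 0.002, 0, 0], [-162, 196, -18, 0.83, 0.002, 0, 0], [-162, 229, -21, 0.96, 0.002, 0, 0], [-162, 260, -25, 1.09, 0.002, -0.001, 0], [-162, 288, -28, 1.22, 0.002, -0.001, 0], [-162, 310, -30, 1.34, 0.002, -0.001, 0], [-162, 324, -30.7, 1.46, 0.002, -0.0016, 0], [-162, 324, -30.7, 1.519, 0.0017, -0.0016, 0], [-162, 324, -30.7, 1.519, 0.0017, -0.0016, 0]],
], newtons=80)

```text
time: 22.75
ee_pos: [0.5717, 0.0033, 0.2402]
tcp_rot: [-61.5, 90.0, -167.4]
wrist_force: [0.1, 0.2, -1.4]
opening: 0.0125
```

```bash
python3 - <<'E'
from h import *
st(); p=shot('side','s9.png'); shot('wrist','w9.png')
im=cv2.imread('pics/s9.png'); cv2.imwrite('pics/s9c.png',cv2.resize(im[100:300,200:400],None,fx=3,fy=3,interpolation=cv2.INTER_CUBIC))
E
```

```text
t 22.75 p [0.5717 0.0033 0.2402] jaw yaw -15.93 xdir [-0.0004 -0.0001 -1.    ] F [ 0.11  0.21 -1.38] T [ 0.01  0.02 -0.01] open 0.0125 q [  0.3   8.3  14.7  96.4  -0.  106.3]
```

View pics/s9c.png

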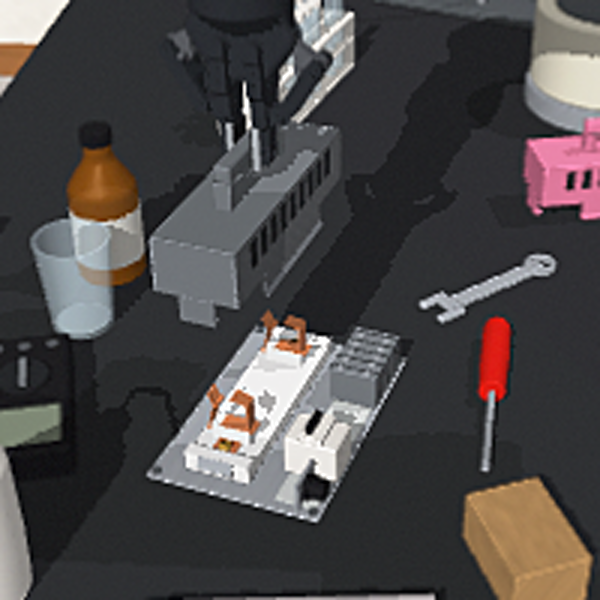

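View pics/w9.png

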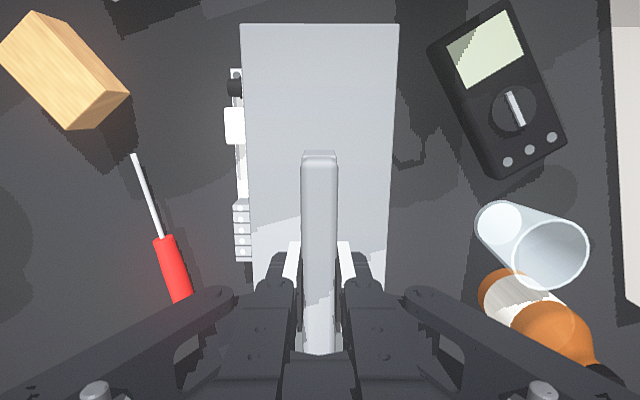

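The guard hangs level over the base, aligned with it. I'll verify its pose in the hand.

```bash
python3 - <<'E'
from h import *
p=shot('wrist'); X=cloud(p); st()
yaw=-15.95;c,s=np.cos(np.radians(yaw)),np.sin(np.radians(yaw)); ex=np.array([c,s]);ey=np.array([-s,c])
Q=X[...,:2]-[.57193,.00368]; qx=Q@ex*1000; qy=Q@ey*1000; z=X[...,2]*1000
print(p['range_z'][100,320], z[100,320])
m=(z>218)&(z<240)&(abs(qx)<60)&(abs(qy)<130)
for y0 in (10,30,50,70,90):
    k=m&(abs(qy-y0)<8); print(y0,k.sum(),np.percentile(qx[k],[1,99]) if k.sum()>9 else '', np.median(z[k]), [np.round(np.median(z[k&(abs(qx-x)<6)]),1) for x in (-28,-14,14,28)])
print('y max',np.percentile(qy[m],[99,99.8]))
m=(z>248)&(z<275)&(abs(qx)<15)&(abs(qy)<80)
print('bar',np.percentile(qx[m],[1,99]),np.percentile(qy[m],[1,99.5]),np.median(z[m]))
E
```

```text
t 22.9 p [0.5716 0.0025 0.2403] jaw yaw -15.86 xdir [-0.0001 -0.     -1.    ] F [-0.29 -0.53 -1.92] T [ 0.01  0.02 -0.  ] open 0.0124 q [  0.3   8.2  14.6  96.4  -0.  106.1]
0.14753696 228.98828743311356
10 3062 [-33.5478  32.0743] 229.188438911787 [np.float64(229.1), np.float64(229.2), np.float64(229.2), np.float64(229.2)]
30 3471 [-33.5538  32.1442] 229.1850937940869 [np.float64(229.1), np.float64(229.2), np.float64(229.2), np.float64(229.2)]
50 4833 [-33.429   31.9217] 229.2256163854037 [np.float64(229.1), np.float64(229.2), np.float64(229.2), np.float64(229.3)]
70 5898 [-33.3833  31.9242] 229.24321762827378 [np.float64(229.2), np.float64(229.2), np.float64(229.3), np.float64(229.2)]
90 6475 [-33.3396  31.8533] 229.26953940674204 [np.float64(229.2), np.float64(229.2), np.float64(229.3), np.float64(229.3)]
y max [ 99.6173 100.3615]
bar [-12.9171  13.6079] [-31.2365  48.3977] 263.9639191055498
```

```bash
python3 - <<'E'
from h import *
rel([.5726,.0034,.105],Rt(-15.95))
E
```

```text
shift mm [135.3   0.7  -1.1] rv [0.0016 0.0001 0.0001]
```

Call:
apply_moves([
  [[0, 0.7, -1.1, 0.0016, 0, 0, 0], [20, 0.7, -1.1, 0.0016, 0, 0, 0], [45, 0.7, -1.1, 0.0016, 0, 0, 0], [70, 0.7, -1.1, 0.0016, 0, 0, 0], [92, 0.7, -1.1, 0.0016, 0, 0, 0], [110, 0.7, -1.1, 0.0016, 0, 0, 0], [123, 0.7, -1.1, 0.0016, 0, 0, 0], [131, 0.7, -1.1, 0.0016, 0, 0, 0], [135, 0.7, -1.1, 0.0016, 0, 0, 0], [135, 0.7, -1.1, 0.0016, 0, 0, 0]],
])

```text
time: 23.9
ee_pos: [0.5727, 0.0033, 0.1054]
tcp_rot: [36.8, 90.0, -69.1]
wrist_force: [-0.2, -0.8, -1.3]
opening: 0.0123
```

```bash
python3 - <<'E'
from h import *
st(); p=shot('side','s10.png'); 
im=cv2.imread('pics/s10.png'); cv2.imwrite('pics/s10c.png',cv2.resize(im[150:300,220:380],None,fx=4,fy=4,interpolation=cv2.INTER_CUBIC))
p=shot('wrist'); X=cloud(p); st()
yaw=-15.95;c,s=np.cos(np.radians(yaw)),np.sin(np.radians(yaw)); ex=np.array([c,s]);ey=np.array([-s,c])
Q=X[...,:2]-[.57193,.00368]; qx=Q@ex*1000; qy=Q@ey*1000; z=X[...,2]*1000
m=(z>85)&(z<104)&(abs(qx)<60)&(abs(qy)<130)
k=m&(abs(qy-60)<20);print(np.percentile(qx[k],[1,99]),'y max',np.percentile(qy[m],[99,99.8]),np.median(z[k]))
rel([.5726,.0034,.083],Rt(-15.95))
E
```

```text
t 23.9 p [0.5727 0.0033 0.1054] jaw yaw -15.94 xdir [ 0.     -0.0001 -1.    ] F [-0.22 -0.76 -1.28] T [0.02 0.01 0.01] open 0.0123 q [  0.3   7.4  -1.2  81.4  -0.  106.3]
t 24.0 p [0.573  0.0034 0.1061] jaw yaw -15.95 xdir [ 0.0011 -0.     -1.    ] F [ 0.02 -0.81 -0.4 ] T [0.03 0.02 0.01] open 0.0126 q [  0.3   7.4  -1.1  81.4  -0.  106.3]
[-32.3624  33.0016] y max [100.5704 101.348 ] 94.82595195054961
shift mm [23.1 -0.4  0.1] rv [ 0.     -0.0003 -0.001 ]
```

View pics/s10c.png

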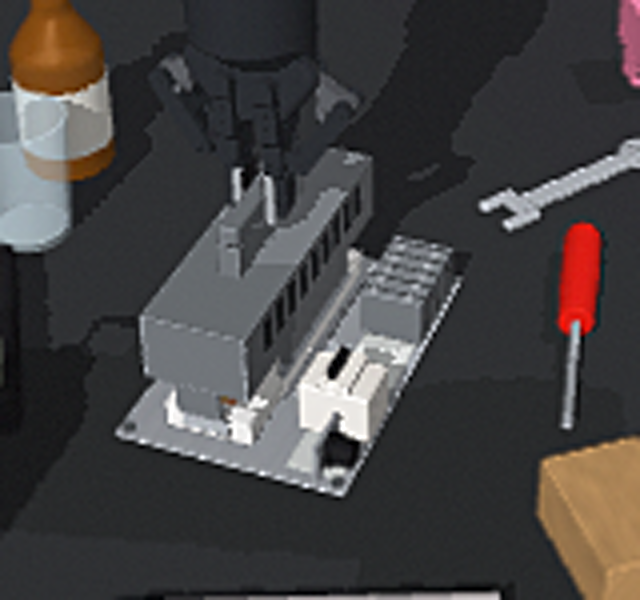

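Centred, with the end arm just outside the base end. I'll lower it slowly and watch the force.

Call:
apply_moves([
  [[3, -0.3, 0, 0, 0, -0.001, 0], [5, -0.3, 0, 0, 0, -0.001, 0], [7, -0.3, 0, 0, 0, -0.001, 0], [9, -0.3, 0, 0, 0, -0.001, 0], [10, -0.3, 0, 0, 0, -0.001, 0], [11, -0.3, 0, 0, 0, -0.001, 0], [12, -0.3, 0, 0, 0, -0.001, 0], [12, -0.3, 0, 0, 0, -0.001, 0]],
])

```text
time: 24.8
ee_pos: [0.5728, 0.0034, 0.0942]
tcp_rot: [127.2, 90.0, 21.2]
wrist_force: [0.5, -0.2, -0.6]
opening: 0.0126
```

```bash
python3 - <<'E'
from h import *
st()
E
```

```text
t 24.8 p [0.5728 0.0034 0.0942] jaw yaw -15.95 xdir [ 0.0003  0.0001 -1.    ] F [ 0.53 -0.2  -0.62] T [-0.14  0.03  0.01] open 0.0126 q [  0.3   7.6  -2.3  80.2   0.  106.3]
```

Call:
apply_moves([
  [[1, 0, 0, 0, 0, 0, 0], [2, 0, 0, 0, 0, 0, 0], [3, 0, 0, 0, 0, 0, 0], [4, 0, 0, 0, 0, 0, 0], [5, 0, 0, 0, 0, 0, 0], [5, 0, 0, 0, 0, 0, 0]],
])

```text
time: 25.4
ee_pos: [0.5738, 0.0034, 0.0915]
tcp_rot: [106.8, 89.8, 0.8]
wrist_force: [-1.4, 0.2, 12.5]
opening: 0.0125
```

```bash
python3 - <<'E'
from h import *
st()
E
```

```text
t 25.4 p [0.5738 0.0034 0.0915] jaw yaw -15.95 xdir [ 0.0041  0.0001 -1.    ] F [-1.36  0.21 12.55] T [-0.09  0.41  0.02] open 0.0125 q [  0.3   7.5  -2.6  79.6   0.  106.3]
```

Call:
apply_moves([
  [[3, -1, 0, 0, 0, -0.004, 0], [4, -1, 0, 0, 0, -0.004, 0], [5, -1, 0, 0, 0, -0.004, 0], [6, -1, 0, 0, 0, -0.004, 0], [6, -1, 0, 0, 0, -0.004, 0]],
])

```text
time: 25.9
ee_pos: [0.5737, 0.0036, 0.0867]
tcp_rot: [122.5, 89.8, 16.5]
wrist_force: [1.2, -0.4, 1.6]
opening: 0.012
```

```bash
python3 - <<'E'
from h import *
st()
E
```

```text
t 25.9 p [0.5737 0.0036 0.0867] jaw yaw -15.94 xdir [ 0.0028  0.0008 -1.    ] F [ 1.2  -0.37  1.59] T [-0.44 -0.23 -0.02] open 0.012 q [  0.3   7.7  -3.   79.2   0.  106.3]
```

Call:
apply_moves([
  [[1, -0.5, 0, 0, 0, -0.002, 0], [2, -0.5, 0, 0, 0, -0.002, 0], [3, -0.5, 0, 0, 0, -0.002, 0], [4, -0.5, 0, 0, 0, -0.002, 0], [4, -0.5, 0, 0, 0, -0.002, 0]],
])

```text
time: 26.4
ee_pos: [0.5732, 0.0035, 0.0833]
tcp_rot: [144.1, 89.9, 38.2]
wrist_force: [-2.3, -3.1, 5.1]
opening: 0.0125
```

```bash
cat > g.py <<'E'
from h import *
def chk(lo=55,hi=85):
    st(); p=shot('wrist'); X=cloud(p)
    yaw=-15.95;c,s=np.cos(np.radians(yaw)),np.sin(np.radians(yaw)); ex=np.array([c,s]);ey=np.array([-s,c])
    Q=X[...,:2]-[.57193,.00368]; qx=Q@ex*1000; qy=Q@ey*1000; z=X[...,2]*1000
    m=(z>lo)&(z<hi)&(abs(qx)<60)&(abs(qy)<130)
    for y0 in (-90,-60,-30,0,30,60,90):
        k=m&(abs(qy-y0)<10)
        if k.sum()>20: print(y0,np.percentile(qx[k],[1,99]),np.median(z[k]),[np.round(np.median(z[k&(abs(qx-x)<6)]),1) for x in (-26,26)])
    print('y',np.percentile(qy[m],[.2,99.8]))
    m=(z>90)&(z<112)&(abs(qx)<12)&(abs(qy)<65); print('bar',np.percentile(qx[m],[1,99]),np.percentile(qy[m],[1,99]),np.median(z[m]))
E
python3 -c "
from g import *
chk()"
```

```text
t 26.4 p [0.5732 0.0035 0.0833] jaw yaw -15.96 xdir [ 0.0012  0.001  -1.    ] F [-2.29 -3.12  5.09] T [-0.59  0.41 -0.01] open 0.0125 q [  0.3   7.7  -3.3  78.9   0.1 106.3]
-60 [-12.0917  13.1471] 72.17911941618078 [np.float64(nan), np.float64(nan)]
0 [-32.5079  33.5067] 72.25190345741709 [np.float64(72.2), np.float64(72.3)]
30 [-32.3307  33.3425] 72.23422980936438 [np.float64(72.2), np.float64(72.2)]
60 [-32.094   33.2426] 72.2365225443996 [np.float64(72.2), np.float64(72.2)]
90 [-32.0482  33.2529] 72.21450415369642 [np.float64(72.2), np.float64(72.2)]
y [-55.2948 101.1168]
bar [-10.6683  10.6833] [-29.946   49.5015] 107.00105319465528
  return _methods._mean(a, axis=axis, dtype=dtype,
  ret = ret.dtype.type(ret / rcount)
```

The guard top reads 72.2 mm all along (72 expected at home) and it is level. One gentle extra press to confirm it's hard down, then release.

Call:
apply_moves([
  [[2, 0, 0, 0, 0, -0.001, 0], [3, 0, 0, 0, 0, -0.001, 0], [4, 0, 0, 0, 0, -0.001, 0], [4, 0, 0, 0, 0, -0.001, 0]],
])

```text
time: 26.85
ee_pos: [0.5736, 0.0034, 0.0832]
tcp_rot: [125.5, 89.8, 19.5]
wrist_force: [-10.3, -2.8, 27.1]
opening: 0.0129
```

```bash
python3 -c "
from h import *
st()"
```

```text
t 26.85 p [0.5736 0.0034 0.0832] jaw yaw -15.97 xdir [ 0.0036  0.0013 -1.    ] F [-10.31  -2.77  27.15] T [-0.35  2.15 -0.01] open 0.0129 q [  0.3   7.7  -3.4  78.8   0.1 106.3]
```

Call:
apply_moves([
  [[0, 0, 0, 0, 0, 0, 0], [0, 0, 0, 0, 0, 0, 0.2], [0, 0, 0, 0, 0, 0, 0.4], [0, 0, 0, 0, 0, 0, 0.5], [-1, 0, 0, 0, 0, 0, 0.6], [-5, 0, 0, 0, 0, 0, 0.6], [-20, 0, 0, 0, 0, 0, 0.6], [-45, 0, 0, 0, 0, 0, 0.7], [-80, 0, 0, 0, 0, 0, 0.8], [-120, 0, 0, 0, 0, 0, 1], [-150, 0, 0, 0, 0, 0, 1], [-165, 0, 0, 0, 0, 0, 1], [-165, 0, 0, 0, 0, 0, 1]],
])

```text
time: 28.15
ee_pos: [0.5738, 0.0032, 0.2519]
tcp_rot: [114.6, 89.5, 8.6]
wrist_force: [0.6, -0.3, 0.1]
opening: 0.0857
```

```bash
python3 -W ignore -c "
from g import *
chk(); shot('wrist','w11.png'); p=shot('top','t11.png'); shot('side','s11.png')
for l in ['meter','screwdriver','wrench','wash_bottle','reagent','beaker','carton','fuse_mid']: print(l,[np.round(d['at'],3).tolist() for d in cams.find_in(l,p)][:1])
"
```

```text
t 28.15 p [0.5738 0.0032 0.2519] jaw yaw -15.97 xdir [ 0.0089  0.0013 -1.    ] F [ 0.6  -0.34  0.06] T [-0.02  0.03  0.01] open 0.0857 q [  0.3   8.3  16.   97.2   0.1 106.2]
-90 [-32.1908  33.5074] 72.30313481738162 [np.float64(72.4), np.float64(72.2)]
-60 [-32.3652  33.7068] 72.28806228244811 [np.float64(72.3), np.float64(72.3)]
-30 [-32.5233  33.3215] 72.31596866768281 [np.float64(72.3), np.float64(72.4)]
0 [-31.9467  33.5664] 72.22412155711754 [np.float64(72.2), np.float64(72.2)]
30 [-31.9105  33.7697] 72.30214183127445 [np.float64(72.3), np.float64(72.4)]
60 [-31.8564  33.7862] 72.20183038865291 [np.float64(72.2), np.float64(72.2)]
90 [-31.8586  33.5691] 72.22690886132429 [np.float64(72.2), np.float64(72.2)]
y [-101.5404  101.0939]
bar [-6.1035  7.4845] [-48.3862  49.1064] 106.9013865496649
meter [[0.521, -0.088, 0.005]]
screwdriver [[0.511, 0.301, 0.029]]
wrench [[0.376, -0.194, 0.003]]
wash_bottle [[0.735, 0.211, 0.128]]
reagent [[0.736, -0.2, 0.111]]
beaker [[0.772, -0.116, 0.042]]
carton [[0.356, 0.177, 0.045]]
fuse_mid [[0.511, 0.305, 0.029]]
```

View pics/w11.png

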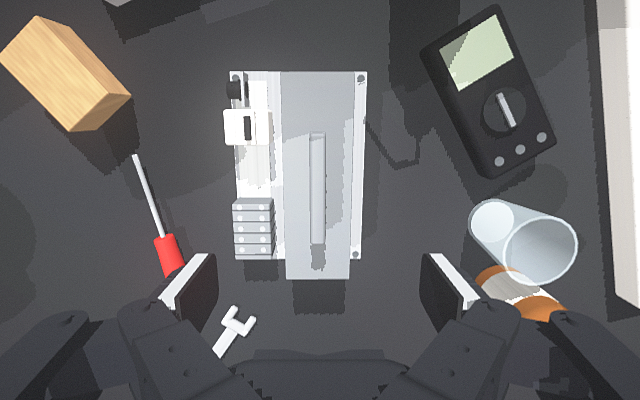

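View pics/s11.png

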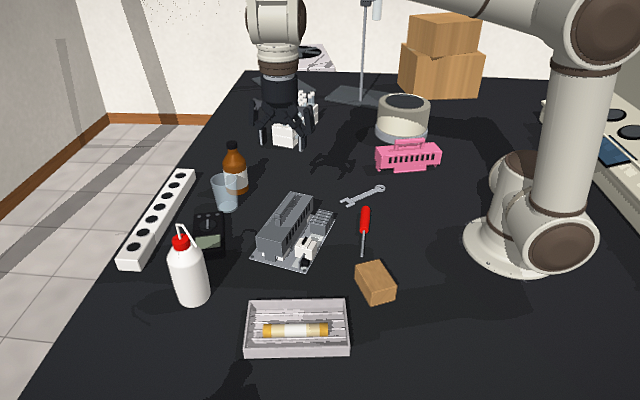

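The guard is home over the base at (317,190) in the wrist view. The fuse lies in the tray at (296,330) in the side view, and the bystanders look unmoved. The network's odd meter and screwdriver hits were the panel and the tray, hidden by the arm from above. Handing in.

```bash
python3 -c "
from h import *
st(); print(bot.job_done())"
```

```text
t 28.75 p [0.5729 0.0032 0.248 ] jaw yaw -15.97 xdir [ 0.0033  0.0013 -1.    ] F [ 0.16  0.8  -0.12] T [0.03 0.02 0.02] open 0.0854 q [  0.3   8.4  15.7  97.1   0.1 106.3]
the job is handed in; nothing more can be done
None
```

I rolled the fuse about 12 mm sideways over the spring leaves, lifted it clear and laid it in the tray. The grey guard then went over the empty fuse base and was pressed home. The job was handed in at 28.75 s with the gripper open and clear; no verdict is reported.

**Last checks**
- **Fuse:** it lies flat in a groove about 10 mm off the tray's middle line, centred along its length. It was lowered until the first contact showed on the wrist force before I let go.
- **Guard:** the top reads 72.2–72.3 mm all along (72 expected at home) and it is level. It sits within about 1 mm of centre and square. After the snap, a 27 N press did not move it further.
- **Bystanders:** they look unmoved in the side and wrist pictures.

**What went less smoothly**
- **Lifting the fuse:** the first two lifts were held by the hooks at up to 24 N sideways and 19 N up. Sideways force reached about 50 N once, at the leaves' hard stop. That is the wrist reading; the fuse-to-panel contact force, limited to 80 N, was not measured directly.
- **Final top picture:** the network reported the meter and the screwdriver at wrong places (on the panel and the tray). The pictures show both where they started.

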